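# Slide the pattern board onto the vacuum former and clamp it

## Task

Slide the wooden pattern board by its yellow grip from the plywood stand across the gap onto the vacuum former's bed, until its mould end is square against the dark end stop and between the yellow lines; do not lift it off the surfaces, and do not let its heavy front dip into the gap. Then turn the red knob on the sloping panel clockwise until it clicks over, which swings the orange clamp over the board's edge, and let go. Leave everything else where it is.

Things in the scene. Friction and masses are not known exactly. Their poses are not given: they have to be found in the camera images.
- former: Blue bench-top vacuum former, fixed. Origin on the table (z 0) under the middle of its bed; y is the way the board goes in (from stand to end stop), x points away from the knob panel. The flat metal bed, 100 mm above the table, spans x -90..120, y -85..95 mm. Heater tower beyond the stop (y 105..270 mm) 170 mm high. In front, x -210..-90 mm, a white panel slopes 25 degrees down to the robot.
- bed_home (a point): Point on the bed at the foot of the dark steel end stop (22 mm high, its face at former y 95 mm), midway between two thin yellow lines that run along y at x -69 and +69 mm (former frame 0, 95, 100 mm); axes as the former. When the board is home, board_nose lies here.
- gap_edge (a point): Middle of the near edge of the flat bed (former frame 0, -85, 100 mm); axes as the former. From here a lead-in ramp falls 4 mm over 15 mm towards the gap.
- clamp_post (a point): Pivot of the orange clamp finger (50 mm long, 112..121 mm above the table) at former x -82, y -20 mm. It points along +y, outside the board's place, and swings clockwise to point along +x over the board's edge, 4 mm above the wood, as the red knob turns.
- stand: Fixed staging stand, plywood top 300 (x) x 250 (y) x 18 mm on aluminium legs, top 100 mm above the table, level with the bed. Origin on the table under its middle; its +y edge (y 125 mm) faces the former. The gap from that edge to the tip of the former's ramp is 65 to 90 mm.
- board_grip (a point): Centre of the loose board's upright yellow grip: 44 mm along x, 14 mm thick along y, its top 22 mm above this point, the wood's top 26 mm below. Axes as the board: y to its mould end, z up. Board: brown wood 170 (y) x 130 (x) x 8 mm, grey mould 60 x 75 x 38 mm at the front, starting 83 mm ahead. 0.45 to 0.9 kg; centre of mass 54 mm behind the front edge: tips unless held.
- board_nose (a point): Middle of the board's front lower edge (underside), 163 mm ahead (+y) of the grip and 34 mm below it; axes as the board.
- clamp_knob_grip (a point): On the red knob's axis, 37 mm out from the panel, at the height to grip. z is its axis, leaning 25 degrees from vertical towards the robot. x is along its grip bar (49 mm long, 14 mm thick, its top 7 mm beyond this point; foot disc 52 mm across, 23 mm below); unturned, the bar lies along the slope, up and down it. x and y turn with the knob.
- clamp_knob (a joint): Angle of the red knob, rad, 0 unturned, growing clockwise as seen looking down its axis. Below 0.6 it is sprung back (up to about 0.12 N m at 0.3), beyond 0.65 it clicks over by itself to about 1.2 and stays there; end stop at 1.3.
- jar: Small clear jar with blue lid, 34 mm across, 50 mm high, standing on the stand behind the board; leave alone. Origin under its middle.
- spool: Orange filament spool, 80 mm across, 46 mm high, on the table in front of the gap; leave alone. Origin under its middle.
- wrench: Steel wrench 180 mm long, on the table in front of the stand; leave alone. Origin under its middle.
- driver: Blue screwdriver 200 mm long, on the table; leave alone. Origin under its middle.
- spare: Green spare mould 70 x 90 x 50 mm, on the table; leave alone. Origin under its middle.
- collar: Aluminium ring 56 mm across, 20 mm high, on top of the former's tower; leave alone. Origin under its middle.
Not all that is in view belongs to the job. Of the things that look like the part that bears board_grip, the smaller one is meant.

How it is judged:
By the outcome, as a careful person would: the job done as asked, in the order asked, and still so for the second after the job is handed in, with the robot touching nothing.
It also fails if it takes over 48 s, if anything falls off the work surface, if the arm or the gripper's body presses on something with over 40 N, if the wrist force passes 120 N, or if a joint passes its speed limit or range.

## Robot

A 6-joint arm with a two-finger parallel gripper is mounted at the origin on the work surface. World frame = base frame: x ahead of the robot, y to its left, z up, the work surface at z = 0. Lengths are in m, angles in rad, forces in N, time in s.
With the tool pointing down it reaches from about 0.375 to 0.925 m from the base axis. Payload 5.7 kg.
Tool frame: the origin (TCP) lies between the finger pads; the fingertips stand 17 mm ahead of it and the grasp point (between the pads) lies 2 mm behind it; x points along the fingers, y is the direction in which the jaws open and shut, and the axes are right-handed (so a half turn about x gives the same grasp; the last joint's range is limited). The gripper opens to 88 mm and grips with 3 to 60 N. Pads are 20 mm wide; open, the fingers measure 115 mm over their backs; the gripper's body (75 mm by 178 mm) begins 61 mm behind the grasp point.
Start: joints at [-1.425, 0.359, 1.51, -0, 1.272, -0.115], TCP at [0.155, -0.58, 0.24] pointing down, gripper open.
Joint ranges: [-2.97, 2.97], [-1.01, 2.36], [0.21, 2.38], [-0.96, 4.11], [0.2, 2.71], [-2.98, 2.98]. Speed limits (rad/s): [2.39, 2.39, 3.14, 3.14, 3.14, 3.14].

## Interface

Orientations are given as a rotation vector (axis times angle).
In Python, from workcell import * gives the robot as it stands. The module is installed in compiled form; this text tells all that it offers.
- The arm moves only by the tool arm_command, never from a script. Its argument "steps" is a list of rows, each an object of numbers: "wx", "wy", "wz": the turn, a rotation vector about the tool's x, y, z in degrees; "tx", "ty", "tz": the shift along the tool's x, y, z in mm; "claw": the opening, from -1 (shut) to 1 (fully open). In form: [{"wx": .., "wy": .., "wz": .., "tx": .., "ty": .., "tz": .., "claw": ..}, ...]. A call has 1 to 5 rows; each row is the pose to reach, as a shift and turn from the pose commanded when the call began, along the tool's axes at that moment; what a row does not reach only later rows make up. A row lasts 1/8 s, in which the tool goes at most 62.5 mm and 10.7 degrees, less where a joint would pass 70% of its speed; a pose out of reach is approached as far as the arm can. A call with a gripper value outside its range is refused whole. The fingers move at their own pace and stop on an object; "force" is the grip in N (left out, the last holds). Time passes only in rows, so rows that repeat a pose let the fingers close. It gives the time, the measured TCP pose, the force and the opening at its end, in the units of the state.
- state(): the state, without advancing time (a new reading comes with each control period).
- grab_frame(name): name is "scene" or "top" or "wrist"; returns a dict with "image" (480x640x3 uint8, red, green, blue), "depth" (480x640 float32, m along the optical axis (not along the pixel's ray), 0 where there is no reading), "camera_matrix" (3x3 intrinsics, pixels), "rvec" (rotation vector, rad) and "tvec" (3), from world to camera coordinates, as OpenCV has them; the wrist camera has in their place "T_tool_cam" (4x4, takes a point from camera to tool coordinates, whose origin is the TCP and whose axes are the tool frame's). Camera axes: x right, y down, z forward; pixel columns grow to the right and rows downward; lengths in m; the calibration is good to about 2 mm. A picture is of the moment at which its call begins: read the wrist's pose just before it.
- finish_job(): hands the job in, once; it reports no verdict.
Trained networks look in a picture, given as the dict that the camera call returned (one of the last four; its "shot" number tells which), for a name from the list of things; names that differ only in an ending like _2 or _b are one class to them, and where a whole thing is asked for, a point or a joint stands for the part that bears it (a point fixed in the world has none). Each returns a list of dicts, best first, with "score" (0 to 1); they miss things now and then, are a little off and sometimes report something else, mostly with a low value. They report only what shows in the picture. A call takes as long as a camera call. They do not tell look-alikes from the thing itself.
- find_in(thing, picture): "location" ([row, column] in pixels, amid what is visible of it).
- outline_of(thing, picture): "region" (480x640 bool, what is visible of it) and "location" ([row, column] in pixels, amid what is visible of it).
The state is a dict: "time": time; "q": joint angles; "qd": joint speeds; "joint_torque": joint torques, N m; "tcp_pos": TCP position; "ee_rot": TCP orientation; "contact_force": force on the tool from outside, world axes, zero at the start; "moment": the same for the moment, N m; "grip_width": opening from 0.0 (shut) to 1.0 (fully open).
Only numpy, scipy, OpenCV 4.12 (cv2) and the standard library are available. Lean on these libraries where they do the work, as an engineer would, in place of code of your own. Each camera call takes 0.05 s, during which the arm holds its last target.

## Working session

There is one attempt and no reset: what is moved stays moved. The work goes in short steps, Python scripts to look and compute and a tool call to move; the robot and the scene stay as the last step left them, time stands still between calls to the robot, and variables do not carry over. Pictures are saved under pics/ and viewed, and the job is handed in when it is done.

Besides the shell and the picture viewer there is one more tool, called after "Request:" by a JSON object that holds its "name" and its "arguments". arm_command: Moves the arm, as the interface text tells. Its arguments: {"type":"object","properties":{"steps":{"type":"array"},"force":{"type":"number"}},"required":["steps"]}

```bash
mkdir -p pics; cat > h.py <<'E'
from workcell import *
import numpy as np, cv2
from scipy.spatial.transform import Rotation as R
def save(n,im): cv2.imwrite('pics/'+n,cv2.cvtColor(np.ascontiguousarray(im),cv2.COLOR_RGB2BGR))
def w2c(f):
    if 'rvec' in f and f['rvec'] is not None:
        T=np.eye(4);T[:3,:3]=cv2.Rodrigues(np.array(f['rvec'],float))[0];T[:3,3]=np.ravel(f['tvec']);return T
def cloud(f,T_wc=None):
    K=f['camera_matrix'];d=f['depth'];v,u=np.mgrid[0:480,0:640]
    p=np.stack([(u-K[0,2])*d/K[0,0],(v-K[1,2])*d/K[1,1],d],-1)
    if T_wc is None: T_wc=np.linalg.inv(w2c(f))
    P=p@T_wc[:3,:3].T+T_wc[:3,3]; P[d<=0]=np.nan
    return P
def toolT(s):
    T=np.eye(4);T[:3,:3]=R.from_rotvec(s['ee_rot']).as_matrix();T[:3,3]=s['tcp_pos'];return T
E
python3 - <<'E'
from h import *
s=state();print(s)
for n in ('scene','top'):
    f=grab_frame(n);save(n+'0.png',f['image']);P=cloud(f);np.savez(n+'0.npz',P=P,im=f['image'],d=f['depth'],K=f['camera_matrix'],T=w2c(f))
    for t in ['former','stand','board_grip','clamp_knob_grip','jar','spool','clamp_post','spare']:
        for r in find_in(t,f)[:3]:
            l=np.round(r['location']).astype(int);print(n,t,round(r['score'],2),l,P[l[0],l[1]].round(3))
E
```

```text
{'time': 0.0, 'q': array([-1.42509212e+00,  3.59502367e-01,  1.51140217e+00, -3.53714521e-05,
        1.27253567e+00, -1.15093442e-01]), 'qd': array([-0.00052615, -0.00291972, -0.00041749, -0.00084864, -0.00074337,
       -0.0005308 ]), 'joint_torque': array([-1.04561055e-03, -5.15379274e+01, -2.70726138e+01,  6.73565199e-02,
        3.50060267e-02, -1.80842139e-04]), 'tcp_pos': array([ 0.15459876, -0.57905775,  0.23882268]), 'ee_rot': array([ 2.08301979,  0.27513304, -2.0831502 ]), 'contact_force': array([ 0.49334624,  0.54702657, -0.70624314]), 'moment': array([-1.86630514e-02,  3.89188657e-05,  2.06675612e-02]), 'grip_width': 0.9997718659600381}
scene former 0.78 [396 383] [0.718 0.364 0.181]
scene stand 0.85 [290 251] [ 0.674 -0.036  0.107]
scene stand 0.56 [320 399] [0.514 0.246 0.108]
scene stand 0.34 [283 373] [0.42  0.102 0.048]
scene board_grip 0.81 [270 268] [ 0.63  -0.027  0.144]
scene board_grip 0.81 [295 493] [0.258 0.326 0.053]
scene clamp_knob_grip 0.95 [324 396] [0.522 0.246 0.101]
scene jar 0.6 [287 218] [ 0.736 -0.067  0.138]
scene spool 0.91 [281 371] [0.416 0.093 0.046]
scene spool 0.64 [292 254] [ 0.674 -0.025  0.109]
scene clamp_post 0.84 [399 384] [0.721 0.368 0.181]
scene spare 0.58 [227 175] [ 0.628 -0.43   0.037]
top former 0.96 [196 184] [0.616 0.316 0.099]
top stand 0.86 [222 370] [ 0.556 -0.139  0.103]
top board_grip 0.92 [202 338] [ 0.603 -0.061  0.107]
top board_grip 0.55 [364 190] [0.203 0.306 0.012]
top clamp_knob_grip 0.62 [239 215] [0.508 0.231 0.124]
top jar 0.65 [152 347] [ 0.716 -0.081  0.149]
top spool 0.7 [286 280] [0.401 0.08  0.05 ]
top clamp_post 0.91 [193 187] [0.623 0.308 0.103]
top spare 0.92 [204 486] [ 0.612 -0.434  0.056]
```

View pics/scene0.png

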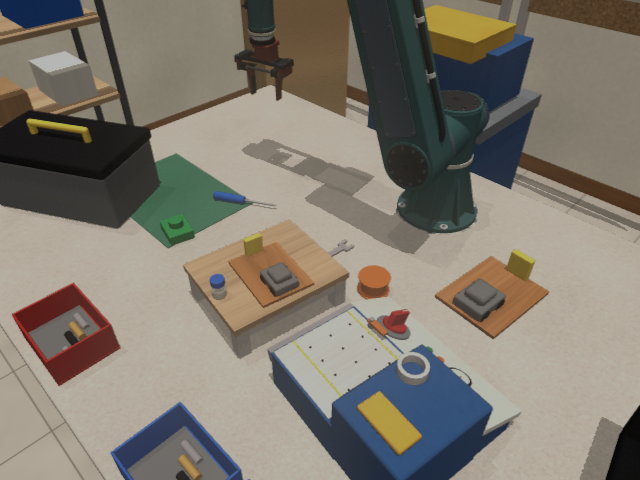

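View pics/top0.png

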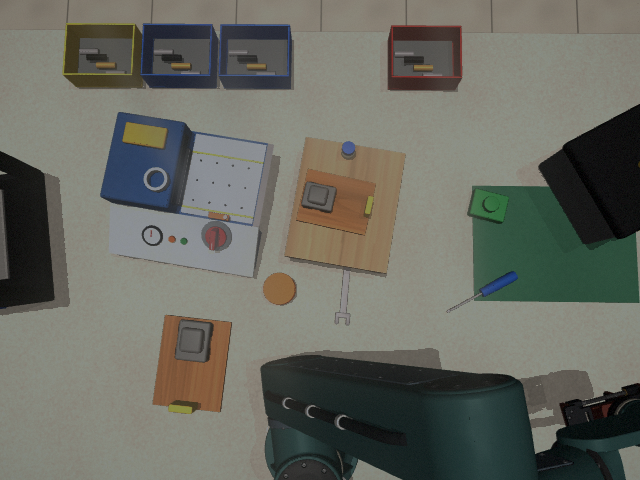

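```bash
python3 - <<'E'
from h import *
z=np.load('top0.npz');im=z['im']
save('c1.png',cv2.resize(im[120:290,100:280],None,fx=4.4,fy=3.5*1.0 if 0 else 3.5))
save('c2.png',cv2.resize(im[130:280,275:415],None,fx=4,fy=4,interpolation=cv2.INTER_CUBIC))
print(z['K'],z['T'])
z=np.load('scene0.npz');im=z['im']
save('c3.png',cv2.resize(im[215:460,175:540],None,fx=2.1,fy=2.1,interpolation=cv2.INTER_CUBIC))
E
```

```text
[[556.37142884   0.         319.56291777]
 [  0.         556.37142884 244.49814143]
 [  0.           0.           1.        ]] [[ 0.01188554 -0.99989232 -0.00860659 -0.02284539]
 [-0.99345178 -0.01082998 -0.11373771  0.50790571]
 [ 0.11363226  0.00990207 -0.99347353  1.38828254]
 [ 0.          0.          0.          1.        ]]
```

View pics/c1.png

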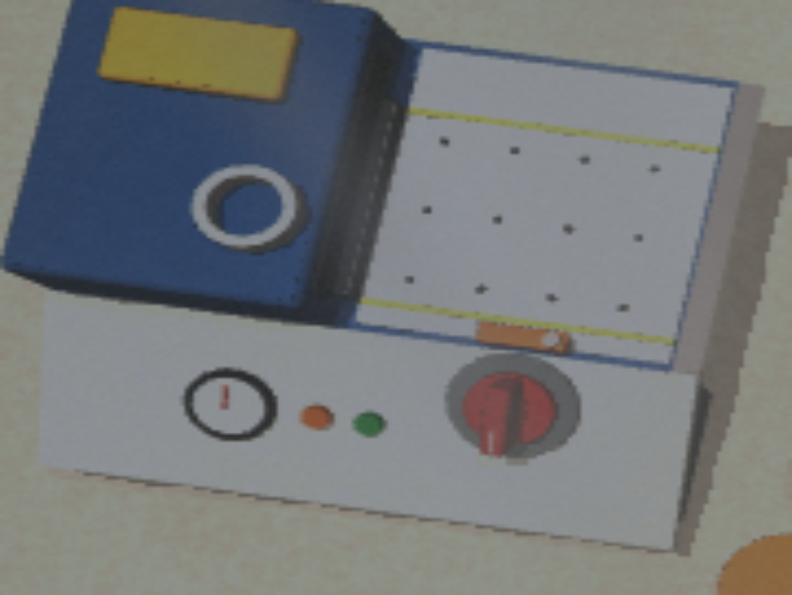

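View pics/c2.png

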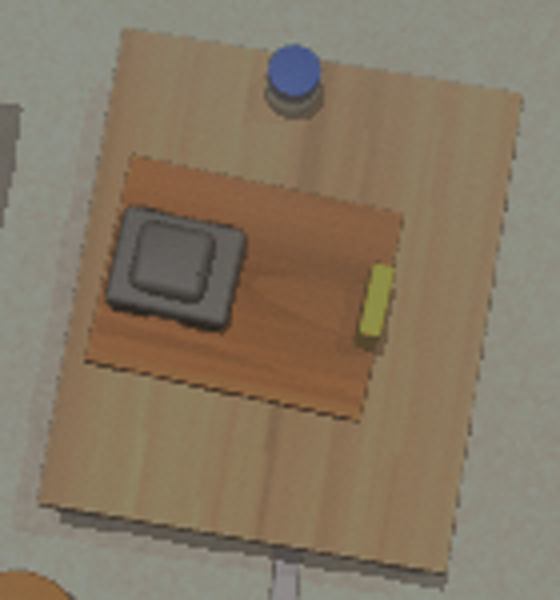

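View pics/c3.png

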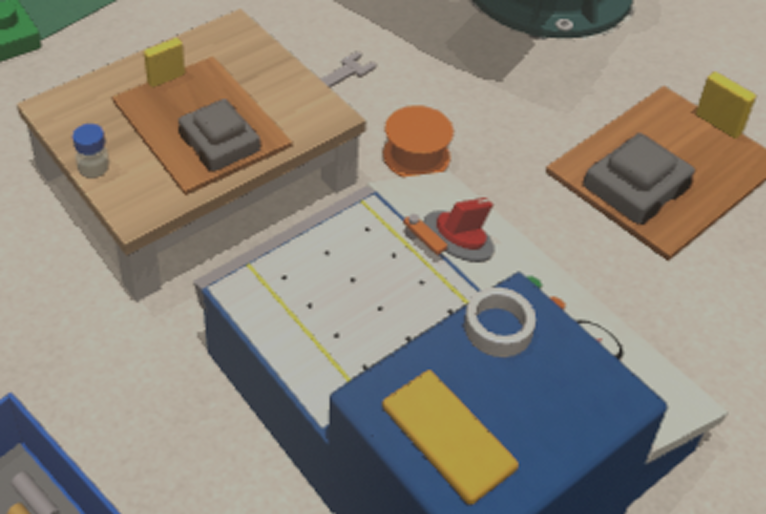

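```bash
cat >> h.py <<'E'
def ray(K,T,px,z):
    Ti=np.linalg.inv(T);px=np.atleast_2d(np.array(px,float))
    d=np.c_[(px[:,0]-K[0,2])/K[0,0],(px[:,1]-K[1,2])/K[1,1],np.ones(len(px))]@Ti[:3,:3].T
    o=Ti[:3,3];return o+d*((z-o[2])/d[:,2])[:,None]
E
python3 - <<'E'
from h import *
z=np.load('top0.npz');K,T=z['K'],z['T']
c1=lambda p:np.array(p)/[4.4,3.5]+[100,120]+np.array([-.5,-.5])*0
c2=lambda p:np.array(p)/4+[275,130]
def show(n,p,h): print(n,ray(K,T,p,h)[:,:2].round(4).tolist())
show('yl far/near',c1([[410,111],[719,151],[362,300],[672,342]]),.1)
show('bed edge',c1([[738,84],[672,367],[415,44]]),.1)
show('stand TL TR BR BL',c2([[122,30],[522,95],[445,575],[40,505]]),.1)
show('board',c2([[135,155],[402,212],[360,420],[87,361]]),.108)
show('grip top',c2([[374,265],[392,267],[379,337],[361,334]]),.156)
show('knob top',c1([[510,376],[490,440]]),.11)
show('clamp',c1([[478,322],[550,340]]),.121)
# heights from depth
P=z['P']
for a in [(190,235),(250,230),(205,345),(165,385),(203,368)]: print(a,P[a])
E
```

```text
yl far/near [[0.7273, 0.2972], [0.7001, 0.1229], [0.5917, 0.3188], [0.5638, 0.1457]]
bed edge [[0.7486, 0.1133], [0.5463, 0.1453], [0.776, 0.2962]]
stand TL TR BR BL [[0.766, 0.0202], [0.7271, -0.2266], [0.431, -0.1788], [0.4705, 0.0653]]
board [[0.685, 0.0108], [0.6511, -0.1521], [0.5233, -0.1269], [0.5575, 0.038]]
grip top [[0.6084, -0.1314], [0.6073, -0.1419], [0.5658, -0.1344], [0.5675, -0.1239]]
knob top [[0.5376, 0.2327], [0.4931, 0.2422]]
clamp [[0.5732, 0.2493], [0.5611, 0.2095]]
(190, 235) [0.6313794  0.19039172 0.1032794 ]
(250, 230) [0.48699119 0.203343   0.07319197]
(205, 345) [ 0.59537361 -0.07819463  0.11170223]
(165, 385) [ 0.6979993  -0.17603688  0.10103889]
(203, 368) [ 0.59148529 -0.1299232   0.16059491]
```

```bash
cat >> h.py <<'E'
def delta(s,pos,Rd):
    T=toolT(s); t=T[:3,:3].T@(np.array(pos)-T[:3,3])*1000
    w=np.degrees(R.from_matrix(T[:3,:3].T@Rd).as_rotvec())
    return t.round(1),w.round(2)
def down(yaw,sgn=1):  # tool x down, tool y along +-(board y at yaw deg)
    a=np.radians(yaw);y=sgn*np.array([-np.sin(a),np.cos(a),0]);x=np.array([0,0,-1.]);return np.c_[x,y,np.cross(x,y)]
E
python3 - <<'E'
from h import *
s=state();print(toolT(s).round(3))
f=grab_frame('wrist');print(f['T_tool_cam'].round(4),f['camera_matrix']);save('w0.png',f['image'])
for sg in (1,-1): print(delta(s,[0.555,-0.07,.33],down(-11.7,sg)))
E
```

```text
[[-0.     0.258 -0.966  0.155]
 [ 0.    -0.966 -0.258 -0.58 ]
 [-1.    -0.     0.     0.24 ]
 [ 0.     0.     0.     1.   ]]
[[ 1.000e-03 -2.613e-01  9.653e-01 -1.447e-01]
 [ 1.000e+00  4.000e-04 -9.000e-04  4.000e-04]
 [-1.000e-04  9.653e-01  2.613e-01 -7.020e-02]
 [ 0.000e+00  0.000e+00  0.000e+00  1.000e+00]] [[421.70566297   0.         321.89885956]
 [  0.         421.70566297 233.86782102]
 [  0.           0.           1.        ]]
(array([ -90.3, -389.2, -518.2]), array([-1.5336e+02, -1.0000e-02,  0.0000e+00]))
(array([ -90.3, -389.2, -518.2]), array([26.64,  0.  ,  0.  ]))
```

View pics/w0.png

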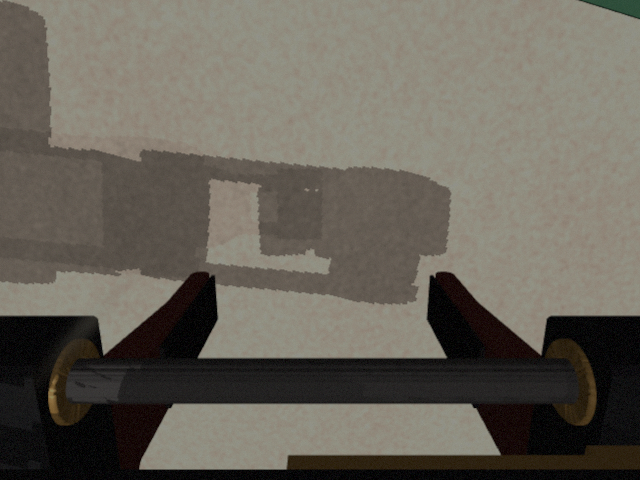

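Request:
{"name": "arm_command", "arguments": {"steps": [{"tx":-90,"ty":-200,"tz":-260,"wx":10,"claw":1},{"tx":-90,"ty":-200,"tz":-260,"wx":20,"claw":1},{"tx":-90,"ty":-200,"tz":-260,"wx":26,"claw":1},{"tx":-90,"ty":-200,"tz":-260,"wx":26,"claw":1},{"tx":-90,"ty":-200,"tz":-260,"wx":26,"claw":1}]}}

```text
invalid input at $.steps[0]: expected keys wx, wy, wz, tx, ty, tz, claw
```

```bash
python3 - <<'E'
from h import *
s=state();print(s['time'],s['q'].round(2));print(toolT(s).round(3));print(delta(s,[0.555,-0.07,.33],down(-11.7,-1)))
E
```

```text
0.95 [-1.43  0.36  1.51 -0.    1.27 -0.12]
[[-0.     0.258 -0.966  0.155]
 [ 0.    -0.966 -0.258 -0.58 ]
 [-1.    -0.     0.     0.24 ]
 [ 0.     0.     0.     1.   ]]
(array([ -90.3, -389.2, -518.2]), array([2.664e+01, 0.000e+00, 1.000e-02]))
```

Request:
{"name": "arm_command", "arguments": {"steps": [{"tx":-50,"ty":-200,"tz":-260,"wx":10,"wy":0,"wz":0,"claw":1},{"tx":-90,"ty":-200,"tz":-260,"wx":20,"wy":0,"wz":0,"claw":1},{"tx":-90,"ty":-200,"tz":-260,"wx":26.6,"wy":0,"wz":0,"claw":1},{"tx":-90,"ty":-200,"tz":-260,"wx":26.6,"wy":0,"wz":0,"claw":1},{"tx":-90,"ty":-200,"tz":-260,"wx":26.6,"wy":0,"wz":0,"claw":1}]}}

```text
time: 1.58
tcp_pos: [0.3388, -0.3392, 0.3223]
ee_rot: [-2.115, 0.217, 2.114]
contact_force: [1.2, -0.6, 0.1]
grip_width: 0.999
```

```bash
python3 - <<'E'
from h import *
s=state();print(s['time'],s['q'].round(2));print(toolT(s).round(3));print(delta(s,[0.555,-0.07,.33],down(-11.7,-1)))
E
```

```text
1.575 [-0.93  0.11  1.64  0.    1.39  0.84]
[[ 0.001 -0.202 -0.979  0.339]
 [-0.    -0.979  0.202 -0.339]
 [-1.     0.    -0.001  0.322]
 [ 0.     0.     0.     1.   ]]
(array([  -7.7, -307.4, -157.2]), array([ 0.02, -0.04, -0.02]))
```

Request:
{"name": "arm_command", "arguments": {"steps": [{"tx":-8,"ty":-290,"tz":-150,"wx":0,"wy":0,"wz":0,"claw":1},{"tx":-8,"ty":-290,"tz":-150,"wx":0,"wy":0,"wz":0,"claw":1},{"tx":-8,"ty":-290,"tz":-150,"wx":0,"wy":0,"wz":0,"claw":1},{"tx":-8,"ty":-290,"tz":-150,"wx":0,"wy":0,"wz":0,"claw":1},{"tx":-8,"ty":-290,"tz":-150,"wx":0,"wy":0,"wz":0,"claw":1}]}}

```text
time: 2.2
tcp_pos: [0.5357, -0.0962, 0.3295]
ee_rot: [-2.115, 0.216, 2.114]
contact_force: [0.4, 0.6, -1.1]
grip_width: 0.995
```

Request:
{"name": "arm_command", "arguments": {"steps": [{"tx":0,"ty":-10,"tz":0,"wx":0,"wy":0,"wz":0,"claw":1},{"tx":0,"ty":-10,"tz":0,"wx":0,"wy":0,"wz":0,"claw":1},{"tx":0,"ty":-10,"tz":0,"wx":0,"wy":0,"wz":0,"claw":1}]}}

```text
time: 2.58
tcp_pos: [0.5357, -0.0894, 0.3291]
ee_rot: [-2.113, 0.218, 2.114]
contact_force: [0.2, 0.2, 0.0]
grip_width: 0.999
```

```bash
python3 - <<'E'
from h import *
s=state();print(s['time'],s['q'].round(2));print(toolT(s).round(3))
f=grab_frame('wrist');T=toolT(s)@f['T_tool_cam'];np.savez('w1.npz',im=f['image'],d=f['depth'],K=f['camera_matrix'],T=np.linalg.inv(T));save('w1.png',f['image'])
E
```

```text
2.575 [-0.29  0.21  1.5  -0.    1.43  1.48]
[[-0.001 -0.203 -0.979  0.536]
 [-0.    -0.979  0.203 -0.089]
 [-1.     0.001  0.001  0.329]
 [ 0.     0.     0.     1.   ]]
```

View pics/w1.png

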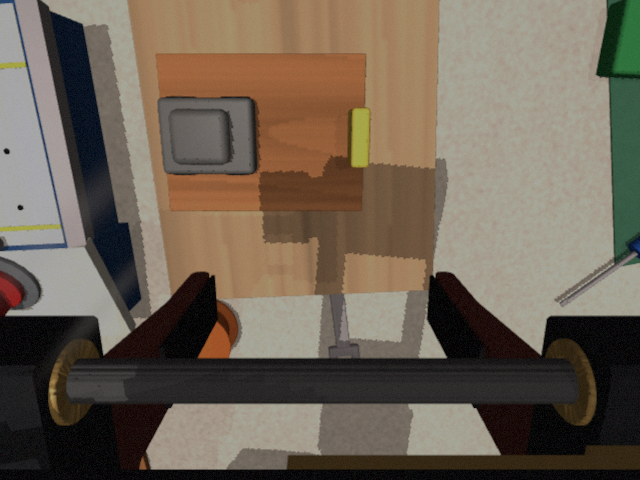

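```bash
python3 - <<'E'
from h import *
z=np.load('w1.npz');K,T=z['K'],z['T']
def show(n,p,h):
    q=ray(K,T,p,h)[:,:2];print(n,q.round(4).tolist());return q
b=show('board FL BL BR FR',[[156,53.5],[365.5,54],[362,211],[169,210]],.108)
for i in range(4): d=b[(i+1)%4]-b[i];print(np.linalg.norm(d).round(4),np.degrees(np.arctan2(d[1],d[0])).round(2))
g=show('griptop',[[353,109],[370,109],[368,167],[351,167]],.156);print(g.mean(0))
hsv=cv2.cvtColor(z['im'],cv2.COLOR_RGB2HSV);m=cv2.inRange(hsv,(22,100,60),(35,255,255));m[:, :300]=0;m[:,400:]=0;m[250:]=0
# depth of grip
d=z['d'];f=dict(depth=d,camera_matrix=K);P=cloud(f,np.linalg.inv(T))
pp=P[m>0];print('grip top z',np.nanpercentile(pp[:,2],[5,50,95]),(m>0).sum())
top=pp[pp[:,2]>.15];print('cent',np.nanmean(top,0),cv2.minAreaRect((top[:,:2]*1000).astype(np.float32)))
print('wood z',np.nanmedian(P[70:90,180:340,2]),'stand z',np.nanmedian(P[220:250,200:250,2]),'bed z',np.nanmedian(P[100:200,20:35,2]))
show('stand front edge',[[130,0],[170,299]],.1)
t=np.load('top0.npz');q=ray(t['K'],t['T'],[[164,316],[231,321],[220,411],[153,404]],.008)
for i in range(4):print('decoy',np.linalg.norm(q[(i+1)%4]-q[i]).round(3))
save('w1c.png',cv2.resize(z['im'][40:225,140:390],None,fx=3,fy=3,interpolation=cv2.INTER_CUBIC))
E
```

```text
board FL BL BR FR [[0.6818, 0.0159], [0.6472, -0.1492], [0.5206, -0.1234], [0.5563, 0.0437]]
0.1687 -101.85
0.1292 168.45
0.1708 77.96
0.1286 -12.5
griptop [[0.6071, -0.128], [0.6046, -0.14], [0.5638, -0.1313], [0.5664, -0.1188]]
[ 0.58548312 -0.12950584]
grip top z [0.14775828 0.15529101 0.15666653] 1167
cent [ 0.58638534 -0.12912198  0.15520833] ((585.796142578125, -129.10247802734375), (14.149834632873535, 42.81357955932617), 77.8560562133789)
wood z 0.1075062476443111 stand z 0.09984533477546201 bed z 0.10025807161126699
stand front edge [[0.7257, 0.0268], [0.4714, 0.0718]]
decoy 0.172
decoy 0.224
decoy 0.17
decoy 0.22
```

View pics/w1c.png

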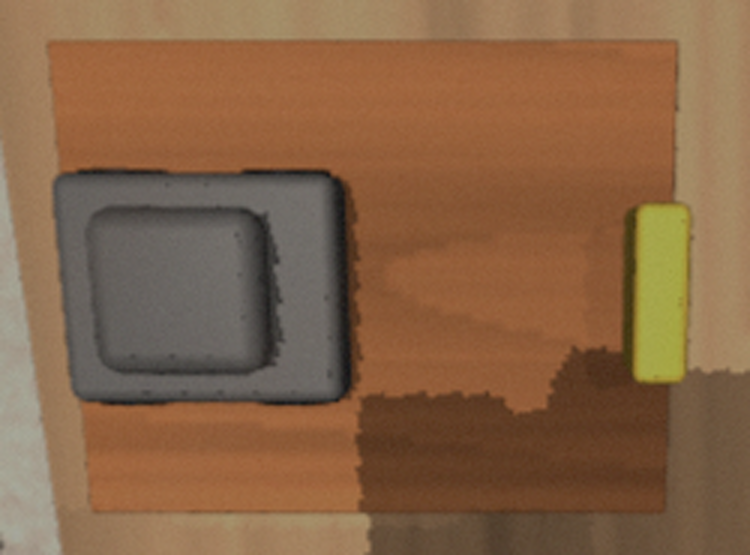

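Request:
{"name": "arm_command", "arguments": {"steps": [{"tx":-10,"ty":-270,"tz":20,"wx":0,"wy":0,"wz":0,"claw":1},{"tx":-10,"ty":-270,"tz":20,"wx":0,"wy":0,"wz":0,"claw":1},{"tx":-10,"ty":-270,"tz":20,"wx":0,"wy":0,"wz":0,"claw":1},{"tx":-10,"ty":-270,"tz":20,"wx":0,"wy":0,"wz":0,"claw":1},{"tx":-10,"ty":-270,"tz":20,"wx":0,"wy":0,"wz":0,"claw":1}]}}

```text
time: 3.25
tcp_pos: [0.5717, 0.1818, 0.3394]
ee_rot: [-2.115, 0.214, 2.114]
contact_force: [-0.3, -0.2, -0.5]
grip_width: 1.0
```

Request:
{"name": "arm_command", "arguments": {"steps": [{"tx":0,"ty":0,"tz":0,"wx":0,"wy":0,"wz":0,"claw":1},{"tx":0,"ty":0,"tz":0,"wx":0,"wy":0,"wz":0,"claw":1}]}}

```text
time: 3.5
tcp_pos: [0.5715, 0.1781, 0.3391]
ee_rot: [-2.113, 0.219, 2.114]
contact_force: [0.9, -0.3, 0.2]
grip_width: 1.002
```

```bash
python3 - <<'E'
from h import *
s=state();print(s['time'],s['q'].round(2),abs(s['qd']).max());print(toolT(s).round(3))
f=grab_frame('wrist');T=toolT(s)@f['T_tool_cam'];np.savez('w2.npz',im=f['image'],d=f['depth'],K=f['camera_matrix'],T=np.linalg.inv(T));save('w2.png',f['image'])
E
```

```text
3.5 [ 0.19  0.29  1.37 -0.    1.48  1.96] 0.006812312781937437
[[-0.001 -0.204 -0.979  0.571]
 [-0.001 -0.979  0.204  0.178]
 [-1.     0.001  0.     0.339]
 [ 0.     0.     0.     1.   ]]
```

View pics/w2.png

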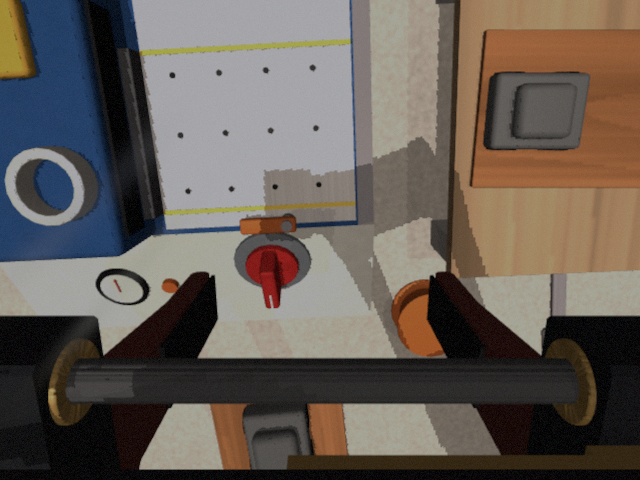

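```bash
python3 - <<'E'
from h import *
z=np.load('w2.npz');K,T=z['K'],z['T'];im=z['im']
save('w2c.png',cv2.resize(im[30:320,90:380],None,fx=2.7,fy=2,interpolation=cv2.INTER_CUBIC))
hsv=cv2.cvtColor(im,cv2.COLOR_RGB2HSV);m=cv2.inRange(hsv,(24,90,60),(34,255,255))
def line(r0,r1):
    mm=m.copy();mm[:r0]=0;mm[r1:]=0;mm[:,:130]=0;mm[:,360:]=0
    v,u=np.nonzero(mm);p=ray(K,T,np.c_[u,v],.1)[:,:2];c=p.mean(0)
    vx=cv2.fitLine(p.astype(np.float32),cv2.DIST_HUBER,0,.01,.01).ravel();d=vx[:2]*np.sign(vx[1]);c=vx[2:]
    t=(p-c)@d;print(len(v),u.min(),u.max(),'yaw',np.degrees(np.arctan2(-d[0],d[1])),'ends',(c+d*t.min()).round(4),(c+d*t.max()).round(4));return c,d
a,da=line(30,65);b,db=line(195,222)
y=(da+db);y/=np.linalg.norm(y);x=np.array([y[1],-y[0]])
print('x sep',(a-b)@x, 'x mid',((a+b)/2)@x, 'axes',x,y)
f=dict(depth=z['d'],camera_matrix=K);P=cloud(f,np.linalg.inv(T));np.save('P2.npy',P)
# height profile along former y at x middle
xm=((a+b)/2)@x
q=P[...,:2];X=q@x-xm;Y=q@y
for x0 in (-40,0,40,90):
    s=(abs(X-x0/1000)<.01)&np.isfinite(Y)
    yy=Y[s];zz=P[...,2][s]
    st=yy[(zz>.107)&(zz<.115)&(yy>.25)];print(x0,'stop foot y',np.percentile(st,[5,25,50,75]) if len(st) else None, 'top',np.percentile(yy[(zz>.119)&(zz<.125)&(yy>.25)],[5,50]) if ((zz>.119)&(zz<.125)&(yy>.25)).any() else None)
    bed=yy[(abs(zz-.1)<.002)&(yy>.15)];print('  bed range',np.percentile(bed,[.5,99.5]), 'stand edge',np.percentile(yy[(abs(zz-.1)<.003)&(yy<.15)],99.5))
E
```

```text
992 139 350 yaw -8.869209 ends [0.6976 0.1268] [0.7251 0.3027]
387 164 264 yaw -8.83008 ends [0.5741 0.2313] [0.5885 0.3238]
x sep 0.13815957 x mid 0.6007675 axes [ 0.98809546 -0.15384205] [0.15384205 0.98809546]
-40 stop foot y [0.41037319 0.41058511 0.41081503 0.41096926] top [0.41067844 0.41547805]
  bed range [0.22414974 0.41046211] stand edge 0.14261760721198177
0 stop foot y [0.41028018 0.41056214 0.41078881 0.41094258] top [0.41069927 0.41557315]
  bed range [0.22396368 0.41060119] stand edge 0.14247359359518127
40 stop foot y [0.41022383 0.41058661 0.41076612 0.41099381] top [0.41075379 0.41575357]
  bed range [0.22317633 0.41062667] stand edge 0.14225970226285292
90 stop foot y [0.4202417  0.4206471  0.42086929 0.42105701] top [0.41999847 0.42073331]
  bed range [0.22435806 0.42060662] stand edge 0.14161772309424384
```

View pics/w2c.png

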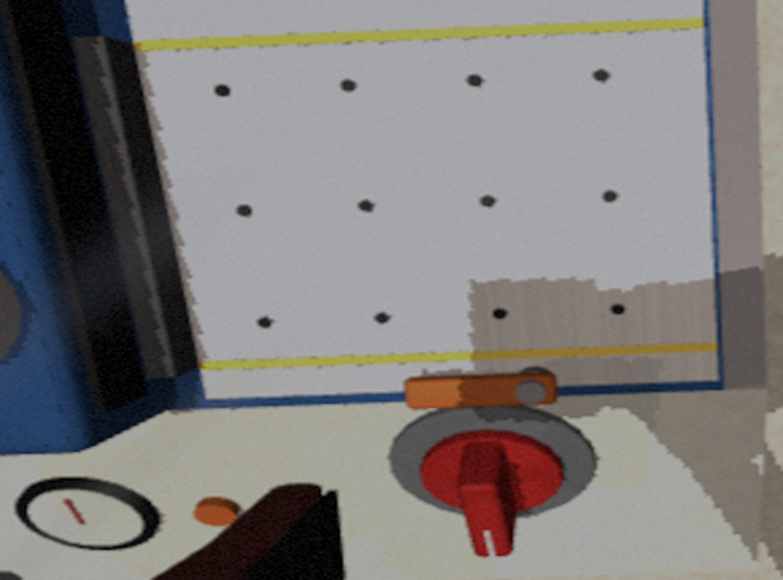

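```bash
cat >> h.py <<'E'
fx=np.array([.98810,-.15384,0]);fy=np.array([.15384,.98810,0])
FO=np.array([.6422,.2195,0]); HOME=FO+.095*fy+[0,0,.1]
E
python3 - <<'E'
from h import *
s=state();print(delta(s,[.586,-.1293,.19],down(-12,-1)))
E
```

```text
(array([149.3, 297.8, -77. ]), array([ 0.21,  0.01, -0.05]))
```

Request:
{"name": "arm_command", "arguments": {"steps": [{"tx":0,"ty":60,"tz":-15,"wx":0.2,"wy":0,"wz":0,"claw":1},{"tx":10,"ty":120,"tz":-31,"wx":0.2,"wy":0,"wz":0,"claw":1},{"tx":30,"ty":178,"tz":-46,"wx":0.2,"wy":0,"wz":0,"claw":1},{"tx":60,"ty":230,"tz":-60,"wx":0.2,"wy":0,"wz":0,"claw":1},{"tx":90,"ty":278,"tz":-72,"wx":0.2,"wy":0,"wz":0,"claw":1}]}}

```text
time: 4.18
tcp_pos: [0.5851, -0.1105, 0.2488]
ee_rot: [-2.112, 0.223, 2.11]
contact_force: [-0.0, 0.2, 0.4]
grip_width: 1.005
```

Request:
{"name": "arm_command", "arguments": {"steps": [{"tx":40,"ty":20,"tz":-5,"wx":0,"wy":0,"wz":0,"claw":1},{"tx":59,"ty":20,"tz":-5,"wx":0,"wy":0,"wz":0,"claw":1},{"tx":59,"ty":20,"tz":-5,"wx":0,"wy":0,"wz":0,"claw":1},{"tx":59,"ty":20,"tz":-5,"wx":0,"wy":0,"wz":0,"claw":1}]}}

```text
time: 4.68
tcp_pos: [0.5869, -0.1281, 0.1912]
ee_rot: [-2.113, 0.221, 2.111]
contact_force: [-0.1, -0.1, 0.3]
grip_width: 1.001
```

```bash
python3 - <<'E'
from h import *
s=state();print(toolT(s).round(3));print(delta(s,[.586,-.1293,.132],down(-12,-1)))
f=grab_frame('wrist');save('w3.png',f['image'])
E
```

```text
[[ 0.001 -0.206 -0.978  0.587]
 [-0.    -0.978  0.206 -0.128]
 [-1.     0.    -0.001  0.191]
 [ 0.     0.     0.     1.   ]]
(array([59.2,  1.4,  0.7]), array([ 0.09, -0.08, -0.01]))
```

View pics/w3.png

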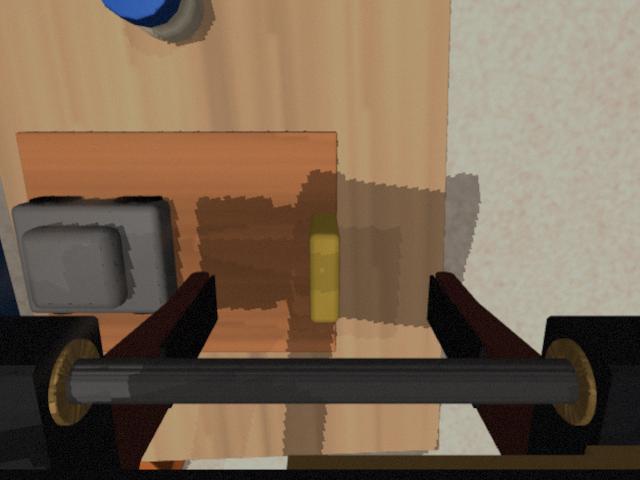

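Request:
{"name": "arm_command", "arguments": {"steps": [{"tx":30,"ty":1.4,"tz":0.7,"wx":0,"wy":0,"wz":0,"claw":1},{"tx":58,"ty":1.4,"tz":0.7,"wx":0,"wy":0,"wz":0,"claw":1},{"tx":59,"ty":1.4,"tz":0.7,"wx":0,"wy":0,"wz":0,"claw":1},{"tx":59,"ty":1.4,"tz":0.7,"wx":0,"wy":0,"wz":0,"claw":0},{"tx":59,"ty":1.4,"tz":0.7,"wx":0,"wy":0,"wz":0,"claw":-0.5}], "force": 20}}

```text
time: 5.35
tcp_pos: [0.5869, -0.1286, 0.1328]
ee_rot: [-2.116, 0.22, 2.11]
contact_force: [0.8, -0.5, 0.8]
grip_width: 0.813
```

Request:
{"name": "arm_command", "arguments": {"steps": [{"tx":0,"ty":0,"tz":0,"wx":0,"wy":0,"wz":0,"claw":-1},{"tx":0,"ty":0,"tz":0,"wx":0,"wy":0,"wz":0,"claw":-1},{"tx":0,"ty":0,"tz":0,"wx":0,"wy":0,"wz":0,"claw":-1},{"tx":0,"ty":0,"tz":0,"wx":0,"wy":0,"wz":0,"claw":-1}], "force": 50}}

```text
time: 5.85
tcp_pos: [0.5857, -0.1284, 0.1311]
ee_rot: [-2.112, 0.219, 2.113]
contact_force: [-0.6, 0.6, -0.1]
grip_width: 0.354
```

```bash
python3 - <<'E'
from h import *
s=state();print(s['time'],s['contact_force'],s['moment'],s['grip_width']*88);print(toolT(s).round(4));print(delta(s,[.586,-.1293,.132],down(-12,-1)))
f=grab_frame('wrist');save('w4.png',f['image']);T=toolT(s)@f['T_tool_cam'];np.savez('w4.npz',im=f['image'],d=f['depth'],K=f['camera_matrix'],T=np.linalg.inv(T))
E
```

```text
5.85 [-0.56617363  0.62564335 -0.12894405] [0.00567654 0.03791529 0.00799802] 31.13510868917755
[[-1.000e-04 -2.054e-01 -9.787e-01  5.857e-01]
 [ 1.000e-04 -9.787e-01  2.054e-01 -1.284e-01]
 [-1.000e+00 -1.000e-04  2.000e-04  1.311e-01]
 [ 0.000e+00  0.000e+00  0.000e+00  1.000e+00]]
(array([-0.9,  0.8, -0.5]), array([0.15, 0.01, 0.01]))
```

View pics/w4.png

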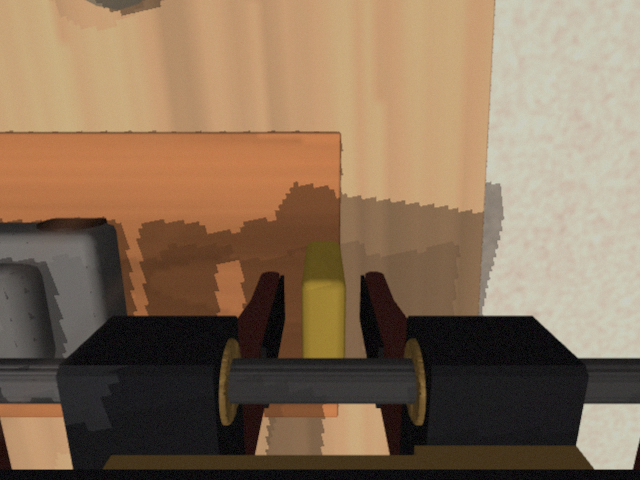

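Still closing, well centred. Wait for the grip.

Request:
{"name": "arm_command", "arguments": {"steps": [{"tx":0,"ty":0,"tz":0,"wx":0,"wy":0,"wz":0,"claw":-1},{"tx":0,"ty":0,"tz":0,"wx":0,"wy":0,"wz":0,"claw":-1},{"tx":0,"ty":0,"tz":0,"wx":0,"wy":0,"wz":0,"claw":-1},{"tx":0,"ty":0,"tz":0,"wx":0,"wy":0,"wz":0,"claw":-1}], "force": 55}}

```text
time: 6.4
tcp_pos: [0.5857, -0.1285, 0.1311]
ee_rot: [-2.112, 0.219, 2.113]
contact_force: [-1.0, -1.6, -0.4]
grip_width: 0.155
```

```bash
python3 - <<'E'
from h import *
s=state();print(s['time'],s['contact_force'],s['moment'],s['grip_width']*88);print(toolT(s).round(4))
f=grab_frame('wrist');T=toolT(s)@f['T_tool_cam'];np.savez('w4.npz',im=f['image'],d=f['depth'],K=f['camera_matrix'],T=np.linalg.inv(T));save('w5.png',f['image'])
g=s['tcp_pos']; 
tgt=HOME-.163*fy; print(tgt)
print('to (approx, Y -60mm)',delta(s,[*(tgt[:2]-.06*fy[:2]),g[2]],down(-8.85,-1)),'final',delta(s,[*tgt[:2],g[2]],down(-8.85,-1)))
E
```

```text
6.4 [-0.9515881  -1.64339011 -0.44296553] [-0.1318347   0.03436329  0.04005946] 13.633220748801438
[[-1.000e-04 -2.055e-01 -9.787e-01  5.857e-01]
 [-0.000e+00 -9.787e-01  2.055e-01 -1.285e-01]
 [-1.000e+00  1.000e-04  1.000e-04  1.311e-01]
 [ 0.000e+00  0.000e+00  0.000e+00  1.000e+00]]
[0.63173888 0.1523092  0.1       ]
to (approx, Y -60mm) (array([  -0. , -224.4,    9.4]), array([-3.01,  0.01, -0.  ])) final (array([  -0. , -284.3,   12.6]), array([-3.01,  0.01, -0.  ]))
```

Request:
{"name": "arm_command", "arguments": {"steps": [{"tx":0,"ty":-10,"tz":0.4,"wx":-0.6,"wy":0,"wz":0,"claw":-1},{"tx":0,"ty":-27,"tz":1.2,"wx":-1.2,"wy":0,"wz":0,"claw":-1},{"tx":0,"ty":-45,"tz":2,"wx":-2,"wy":0,"wz":0,"claw":-1},{"tx":0,"ty":-60,"tz":2.7,"wx":-2.6,"wy":0,"wz":0,"claw":-1},{"tx":0,"ty":-70,"tz":3.1,"wx":-3,"wy":0,"wz":0,"claw":-1}], "force": 58}}

```text
time: 7.08
tcp_pos: [0.5971, -0.0581, 0.1312]
ee_rot: [-2.142, 0.164, 2.142]
contact_force: [-1.0, -4.7, -0.4]
grip_width: 0.158
```

```bash
python3 - <<'E'
from h import *
s=state();print(s['time'],s['contact_force'],s['moment'],s['grip_width']*88);print(toolT(s).round(4))
f=grab_frame('wrist');save('w6.png',f['image'])
f=grab_frame('scene');save('s6.png',cv2.resize(f['image'][200:400,180:440],None,fx=3,fy=3,interpolation=cv2.INTER_CUBIC))
P=cloud(f);hsv=cv2.cvtColor(f['image'],cv2.COLOR_RGB2HSV)
g=s['tcp_pos'];print('delta',delta(s,[*(HOME-.163*fy)[:2],.1311],down(-8.85,-1)))
E
```

```text
7.075 [-0.97663105 -4.68498787 -0.44359704] [-0.86446604  0.12331106  0.00093004] 13.861861575372423
[[-1.000e-04 -1.522e-01 -9.883e-01  5.971e-01]
 [-3.000e-04 -9.883e-01  1.522e-01 -5.810e-02]
 [-1.000e+00  3.000e-04  1.000e-04  1.312e-01]
 [ 0.000e+00  0.000e+00  0.000e+00  1.000e+00]]
delta (array([   0. , -213.2,   -2.2]), array([ 0.09,  0.  , -0.02]))
```

View pics/s6.png

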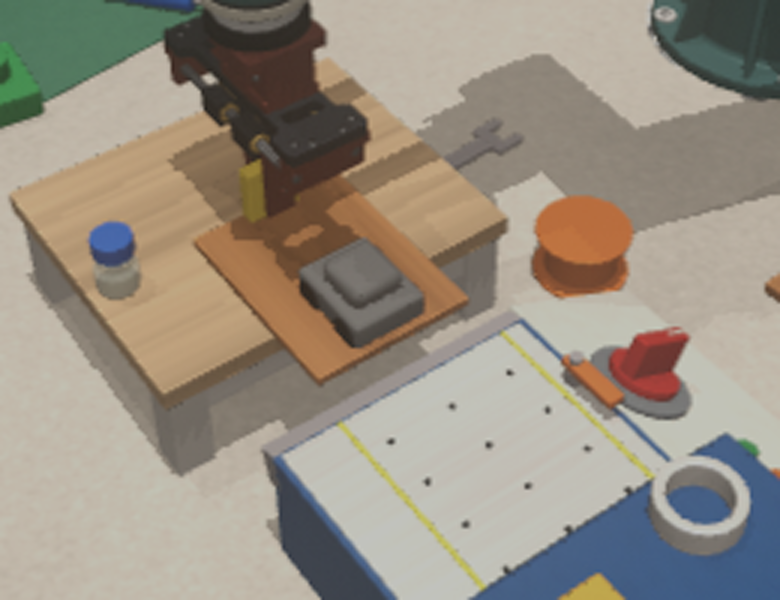

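View pics/w6.png

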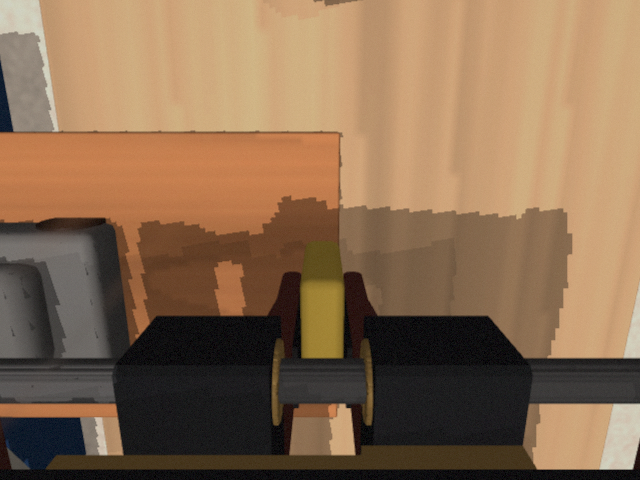

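Request:
{"name": "arm_command", "arguments": {"steps": [{"tx":0,"ty":-8,"tz":-0.1,"wx":0,"wy":0,"wz":0,"claw":-1},{"tx":0,"ty":-16,"tz":-0.2,"wx":0,"wy":0,"wz":0,"claw":-1}], "force": 58}}

```text
time: 7.42
tcp_pos: [0.5997, -0.0438, 0.1312]
ee_rot: [-2.141, 0.167, 2.141]
contact_force: [-0.8, -3.1, -0.7]
grip_width: 0.155
```

```bash
python3 - <<'E'
from h import *
s=state();print(s['time'],s['contact_force'],s['moment'],s['grip_width']*88);print(toolT(s).round(4))
f=grab_frame('scene');P=cloud(f);im=f['image'];save('s7.png',cv2.resize(im[220:380,220:420],None,fx=4,fy=3.7,interpolation=cv2.INTER_CUBIC))
hsv=cv2.cvtColor(im,cv2.COLOR_RGB2HSV)
g=s['tcp_pos'];X=(P-g)@fx;Y=(P-g)@fy
for y0 in (20,50,80,110,130,145,155):
    m=(abs(Y-y0/1000)<.004)&(abs(X)>.042)&(abs(X)<.06)&(P[...,2]>.09)&(P[...,2]<.13)
    print(y0,m.sum(),[np.nanmedian(P[...,2][m&(np.sign(X)==k)]).round(4) if (m&(np.sign(X)==k)).any() else None for k in(-1,1)])
m=(abs(Y-.05)<.1)&(X>.08)&(X<.1);print('stand z',np.nanmedian(P[...,2][m&(P[...,2]>.09)]))
E
```

```text
7.425 [-0.81694748 -3.12405334 -0.71737122] [-0.90646199  0.16576718 -0.05985799] 13.630733094912522
[[-2.000e-04 -1.545e-01 -9.880e-01  5.997e-01]
 [-6.000e-04 -9.880e-01  1.545e-01 -4.380e-02]
 [-1.000e+00  7.000e-04  1.000e-04  1.312e-01]
 [ 0.000e+00  0.000e+00  0.000e+00  1.000e+00]]
20 39 [np.float64(0.1072), np.float64(0.1071)]
50 51 [np.float64(0.1073), np.float64(0.1082)]
80 45 [np.float64(0.1074), np.float64(0.107)]
110 44 [np.float64(0.1076), np.float64(0.1083)]
130 40 [np.float64(0.1077), np.float64(0.1074)]
145 43 [np.float64(0.1069), np.float64(0.1078)]
155 48 [np.float64(0.108), np.float64(0.1073)]
stand z 0.09965767754137561
```

View pics/s7.png

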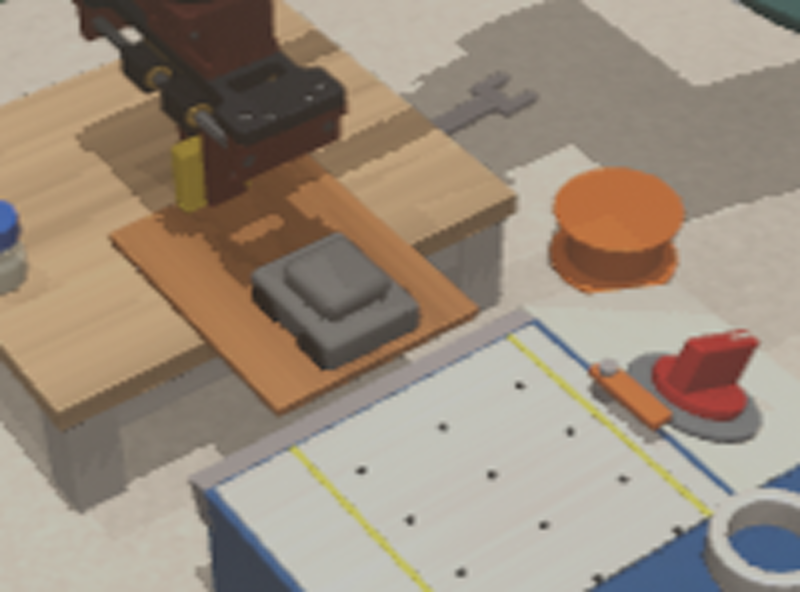

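Request:
{"name": "arm_command", "arguments": {"steps": [{"tx":0,"ty":-12,"tz":-0.1,"wx":0,"wy":0,"wz":0,"claw":-1},{"tx":0,"ty":-24,"tz":-0.2,"wx":0,"wy":0,"wz":0,"claw":-1},{"tx":0,"ty":-38,"tz":-0.3,"wx":0,"wy":0,"wz":0,"claw":-1},{"tx":0,"ty":-54,"tz":-0.4,"wx":0,"wy":0,"wz":0,"claw":-1},{"tx":0,"ty":-70,"tz":-0.5,"wx":0,"wy":0,"wz":0,"claw":-1}], "force": 58}}

```text
time: 8.1
tcp_pos: [0.6111, 0.0268, 0.1312]
ee_rot: [-2.141, 0.166, 2.141]
contact_force: [-0.8, -5.4, 0.7]
grip_width: 0.155
```

```bash
python3 - <<'E'
from h import *
s=state();print(s['time'],s['contact_force'],s['moment'],s['grip_width']*88);print(toolT(s).round(4))
print('delta',delta(s,[*(HOME-.163*fy)[:2],.1311],down(-8.85,-1)))
f=grab_frame('wrist');save('w8.png',f['image'])
f=grab_frame('scene');im=f['image'];save('s8.png',cv2.resize(im[220:380,220:420],None,fx=4,fy=3.7,interpolation=cv2.INTER_CUBIC))
E
```

```text
8.1 [-0.76744258 -5.42724353  0.73126962] [-0.68730353  0.10470364 -0.01231201] 13.615952727410669
[[-0.     -0.1537 -0.9881  0.6111]
 [ 0.     -0.9881  0.1537  0.0268]
 [-1.     -0.      0.      0.1312]
 [ 0.      0.      0.      1.    ]]
delta (array([ 1.000e-01, -1.272e+02, -1.100e+00]), array([0.01, 0.  , 0.  ]))
```

View pics/s8.png

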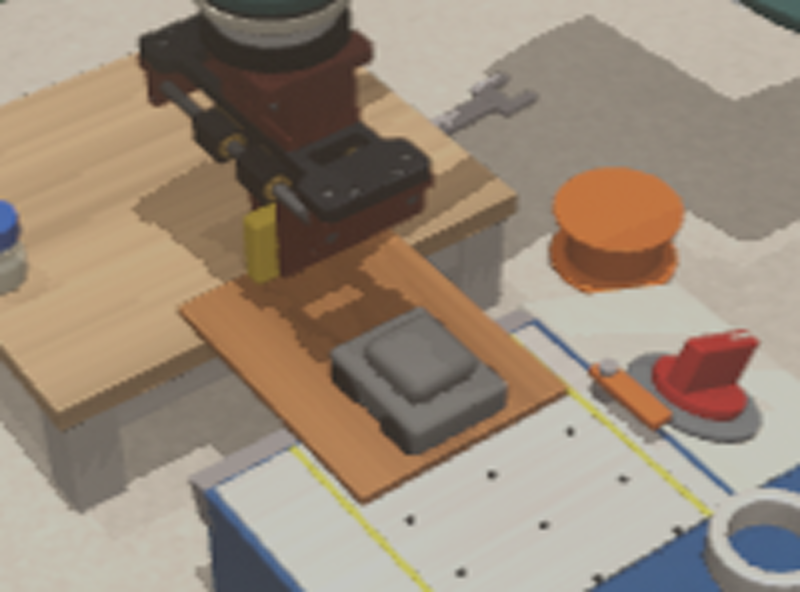

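View pics/w8.png

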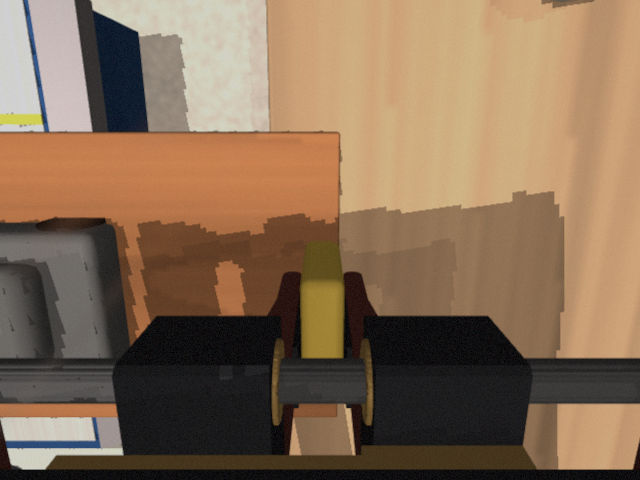

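Request:
{"name": "arm_command", "arguments": {"steps": [{"tx":0,"ty":-20,"tz":-0.2,"wx":0,"wy":0,"wz":0,"claw":-1},{"tx":0,"ty":-45,"tz":-0.4,"wx":0,"wy":0,"wz":0,"claw":-1},{"tx":0,"ty":-70,"tz":-0.6,"wx":0,"wy":0,"wz":0,"claw":-1},{"tx":0,"ty":-95,"tz":-0.8,"wx":0,"wy":0,"wz":0,"claw":-1},{"tx":0,"ty":-110,"tz":-0.9,"wx":0,"wy":0,"wz":0,"claw":-1}], "force": 58}}

```text
time: 8.82
tcp_pos: [0.6287, 0.1347, 0.1312]
ee_rot: [-2.142, 0.166, 2.142]
contact_force: [-0.6, -5.0, 1.6]
grip_width: 0.156
```

```bash
python3 - <<'E'
from h import *
s=state();print(s['time'],s['contact_force'],s['moment'],s['grip_width']*88);print(toolT(s).round(4))
print('delta',delta(s,[*(HOME-.163*fy)[:2],.1311],down(-8.85,-1)))
f=grab_frame('wrist');save('w9.png',f['image']);T=np.linalg.inv(toolT(s)@f['T_tool_cam'])
q=ray(f['camera_matrix'],T,[[5,131.5],[330,131.5]],.108);print('far edge fx',(q-FO)@fx,'fy',(q-FO)@fy)
f=grab_frame('scene');im=f['image'];save('s9.png',cv2.resize(im[220:440,240:440],None,fx=3.8,fy=2.7,interpolation=cv2.INTER_CUBIC))
E
```

```text
8.825 [-0.60591524 -5.03093654  1.61104827] [-0.79862725  0.08777058  0.00577635] 13.708784242851825
[[-4.000e-04 -1.531e-01 -9.882e-01  6.287e-01]
 [-8.000e-04 -9.882e-01  1.531e-01  1.347e-01]
 [-1.000e+00  9.000e-04  3.000e-04  1.312e-01]
 [ 0.000e+00  0.000e+00  0.000e+00  1.000e+00]]
delta (array([  0.1, -17.9,  -0.3]), array([ 0.04,  0.01, -0.05]))
far edge fx [0.065585   0.06569008] fy [ 0.03622342 -0.08952809]
```

View pics/s9.png

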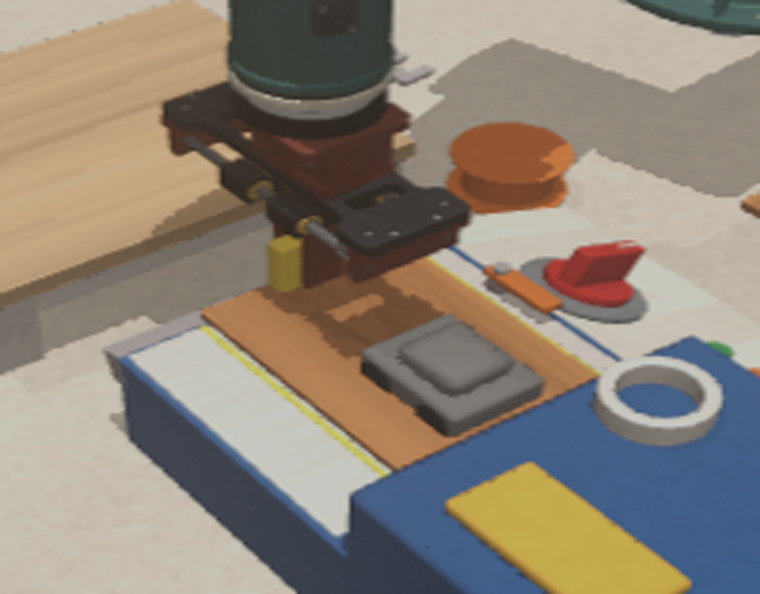

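View pics/w9.png

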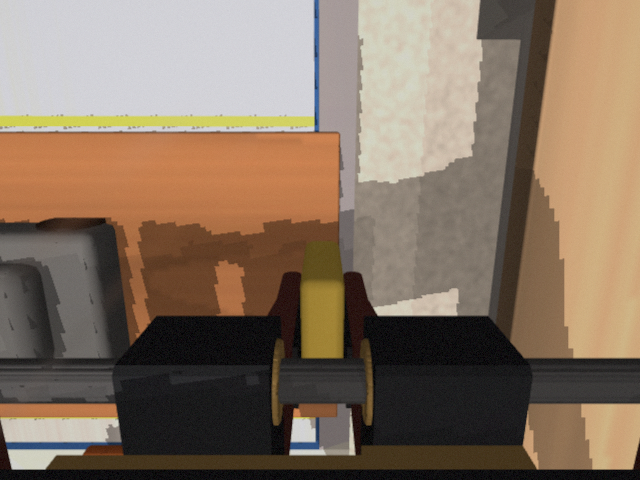

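Request:
{"name": "arm_command", "arguments": {"steps": [{"tx":0,"ty":-5,"tz":0.1,"wx":0,"wy":0,"wz":0,"claw":-1},{"tx":0,"ty":-10,"tz":0.1,"wx":0,"wy":0,"wz":0,"claw":-1},{"tx":0,"ty":-13,"tz":0.1,"wx":0,"wy":0,"wz":0,"claw":-1},{"tx":0,"ty":-15,"tz":0.1,"wx":0,"wy":0,"wz":0,"claw":-1},{"tx":0,"ty":-16,"tz":0.1,"wx":0,"wy":0,"wz":0,"claw":-1}], "force": 58}}

```text
time: 9.55
tcp_pos: [0.6311, 0.1496, 0.1311]
ee_rot: [-2.141, 0.166, 2.141]
contact_force: [0.4, -4.9, 0.2]
grip_width: 0.154
```

Request:
{"name": "arm_command", "arguments": {"steps": [{"tx":0,"ty":-1,"tz":0,"wx":0,"wy":0,"wz":0,"claw":-1},{"tx":0,"ty":-1.5,"tz":0,"wx":0,"wy":0,"wz":0,"claw":-1}]}}

```text
time: 9.8
tcp_pos: [0.6314, 0.1514, 0.1311]
ee_rot: [-2.141, 0.166, 2.141]
contact_force: [0.6, -3.8, -1.3]
grip_width: 0.159
```

```bash
python3 - <<'E'
from h import *
s=state();print(s['time'],s['contact_force'],s['moment'],s['grip_width']*88)
print('delta',delta(s,[*(HOME-.163*fy)[:2],.1311],down(-8.85,-1)))
E
```

```text
9.8 [ 0.60636144 -3.76930743 -1.25061487] [-0.62675051  0.05505776 -0.02425985] 13.989403396862917
delta (array([ 0. , -0.9, -0.2]), array([-0.01,  0.01, -0.  ]))
```

Push on in 0.5–1 mm steps until the stop is felt.

Request:
{"name": "arm_command", "arguments": {"steps": [{"tx":0,"ty":-0.5,"tz":-0.2,"wx":0,"wy":0,"wz":0,"claw":-1},{"tx":0,"ty":-1,"tz":-0.2,"wx":0,"wy":0,"wz":0,"claw":-1}]}}

```text
time: 10.05
tcp_pos: [0.6316, 0.1525, 0.1311]
ee_rot: [-2.141, 0.166, 2.141]
contact_force: [-1.2, -3.4, 0.0]
grip_width: 0.158
```

Request:
{"name": "arm_command", "arguments": {"steps": [{"tx":0,"ty":-0.5,"tz":0,"wx":0,"wy":0,"wz":0,"claw":-1},{"tx":0,"ty":-1,"tz":0,"wx":0,"wy":0,"wz":0,"claw":-1}]}}

```text
time: 10.3
tcp_pos: [0.6316, 0.1528, 0.1311]
ee_rot: [-2.141, 0.167, 2.142]
contact_force: [-2.0, -8.6, 1.6]
grip_width: 0.157
```

Request:
{"name": "arm_command", "arguments": {"steps": [{"tx":0,"ty":-0.5,"tz":0,"wx":0,"wy":0,"wz":0,"claw":-1},{"tx":0,"ty":-1,"tz":0,"wx":0,"wy":0,"wz":0,"claw":-1}]}}

```text
time: 10.55
tcp_pos: [0.6316, 0.1528, 0.1313]
ee_rot: [-2.141, 0.169, 2.143]
contact_force: [-1.7, -11.7, 3.3]
grip_width: 0.154
```

```bash
python3 - <<'E'
from h import *
s=state();print(s['time'],s['contact_force'],s['moment'],s['grip_width']*88)
print('delta',delta(s,[*(HOME-.163*fy)[:2],.1311],down(-8.85,-1)))
f=grab_frame('wrist');save('w10.png',f['image']);T=np.linalg.inv(toolT(s)@f['T_tool_cam'])
q=ray(f['camera_matrix'],T,[[5,131.5],[330,131.5]],.108);print('far edge fx',(q-FO)@fx,'fy',(q-FO)@fy)
f=grab_frame('top');save('t10.png',cv2.resize(f['image'][120:290,140:320],None,fx=4.4,fy=3.5))
E
```

```text
10.55 [ -1.71825302 -11.71692634   3.32592464] [-1.28120376  0.28637992 -0.04094328] 13.530937800325692
delta (array([ 0.2,  0.4, -0.2]), array([-0.  ,  0.04, -0.15]))
far edge fx [0.06574769 0.065743  ] fy [ 0.05427773 -0.07133932]
```

View pics/w10.png

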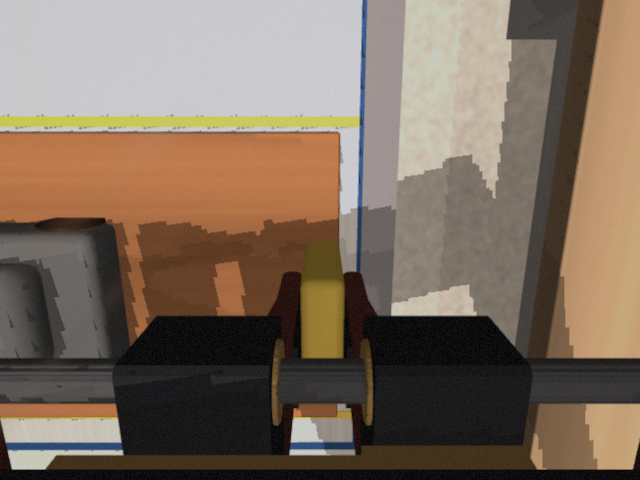

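View pics/t10.png

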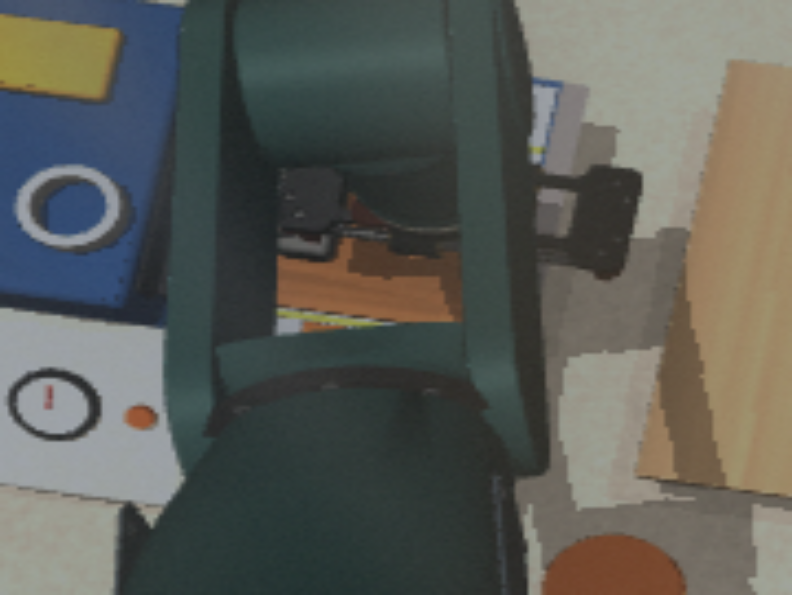

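```bash
python3 - <<'E'
from h import *
z=np.load('w2.npz');P=np.load('P2.npy');im=z['im'];hsv=cv2.cvtColor(im,cv2.COLOR_RGB2HSV)
a=np.radians(25);n=-np.sin(a)*fx+np.cos(a)*np.array([0,0,1]);u=np.cos(a)*fx+np.sin(a)*np.array([0,0,1])  # u upslope
Q=P-FO; N=Q@n;U=Q@u;V=Q@fy
# panel plane
m=(hsv[...,1]<60)&(hsv[...,2]>120);m[:240]=0;m[310:]=0;m[:,:30]=0;m[:,375:]=0
pn=N[m&(Q@fx<-.1)];print('panel N',np.nanpercentile(pn,[10,50,90]))
N0=np.nanmedian(pn)
# check slope by plane fit
pp=Q[m&(Q@fx<-.1)&(abs(N-N0)<.004)];pp=pp[np.isfinite(pp).all(1)];c=pp.mean(0);nn=np.linalg.svd(pp-c,full_matrices=False)[2][2];nn*=np.sign(nn[2]);print('normal in former',nn@fx,nn@fy,nn[2],'exp',-np.sin(a),0,np.cos(a))
red=((hsv[...,0]<8)|(hsv[...,0]>172))&(hsv[...,1]>120);red[:230]=0;red[320:]=0;red[:,:225]=0;red[:,330:]=0
h=N-N0
print('heights hist',np.histogram(h[red&np.isfinite(h)],bins=np.arange(0,.06,.004)))
for lo,hi in((.039,.05),(.01,.018)):
    k=red&(h>lo)&(h<hi);print(lo,k.sum(),'U',np.nanpercentile(U[k],[1,50,99]),'V',np.nanpercentile(V[k],[1,50,99]))
    pts=(np.c_[U[k],V[k]]*1000).astype(np.float32);print(cv2.minAreaRect(pts),np.median(h[k]))
# grey foot disc
g=(abs(h-.014)<.006)|1
g=(h>.004)&(h<.03)&(abs(U- np.nanmedian(U[red]))<.05)&(abs(V-np.nanmedian(V[red]))<.05)
print(np.histogram(h[g],bins=np.arange(0,.03,.003)))
print('N0',N0)
E
```

```text
panel N [0.12771254 0.12851327 0.12946457]
normal in former -0.4211985129112595 0.00010961447573355971 0.9069692845105476 exp -0.42261826174069944 0 0.9063077870366499
heights hist (array([  1,  30, 122, 952,  72,  65,  66,  64,  72,  76, 377, 139,   0,
         0]), array([0.   , 0.004, 0.008, 0.012, 0.016, 0.02 , 0.024, 0.028, 0.032,
       0.036, 0.04 , 0.044, 0.048, 0.052, 0.056]))
0.039 535 U [-0.09900597 -0.07037545 -0.0524934 ] V [-0.00687362 -0.00108507  0.00628704]
((-76.27532958984375, 0.12763595581054688), (48.99455642700195, 14.144608497619629), 0.010314520448446274) 0.04355433882906662
0.01 1049 U [-0.09792305 -0.07122122 -0.05178568] V [-0.02465017 -0.0077916   0.0236977 ]
((-74.71138000488281, -0.7160396575927734), (49.685211181640625, 48.80963134765625), 79.2673568725586) 0.013863567454824116
(array([   0,  907,  707,  172, 1236,  411,  125,   55,   53]), array([0.   , 0.003, 0.006, 0.009, 0.012, 0.015, 0.018, 0.021, 0.024,
       0.027]))
N0 0.1285132713390158
```

Request:
{"name": "arm_command", "arguments": {"steps": [{"tx":0,"ty":0.5,"tz":0,"wx":0,"wy":0,"wz":0,"claw":-1},{"tx":0,"ty":1,"tz":0,"wx":0,"wy":0,"wz":0,"claw":-1}]}}

```text
time: 10.9
tcp_pos: [0.6316, 0.1527, 0.1312]
ee_rot: [-2.141, 0.167, 2.142]
contact_force: [-0.6, -5.2, 0.5]
grip_width: 0.158
```

Request:
{"name": "arm_command", "arguments": {"steps": [{"tx":0,"ty":0,"tz":0,"wx":0,"wy":0,"wz":0,"claw":0},{"tx":0,"ty":0,"tz":0,"wx":0,"wy":0,"wz":0,"claw":0},{"tx":0,"ty":0,"tz":0,"wx":0,"wy":0,"wz":0,"claw":0},{"tx":0,"ty":0,"tz":0,"wx":0,"wy":0,"wz":0,"claw":0}], "force": 20}}

```text
time: 11.4
tcp_pos: [0.632, 0.1537, 0.1313]
ee_rot: [-2.141, 0.165, 2.141]
contact_force: [-0.0, 0.3, 0.6]
grip_width: 0.497
```

```bash
python3 - <<'E'
from h import *
s=state();print(s['time'],s['contact_force'],s['moment'],s['grip_width']*88)
print('delta',delta(s,[*(HOME-.163*fy)[:2],.1311],down(-8.85,-1)))
f=grab_frame('wrist');save('w11.png',f['image'])
E
```

```text
11.4 [-0.04559634  0.33791015  0.57659808] [ 0.0021838  -0.03794033  0.00671241] 43.71598465083002
delta (array([0.2, 1.5, 0.1]), array([ 0.  , -0.01,  0.03]))
```

View pics/w11.png

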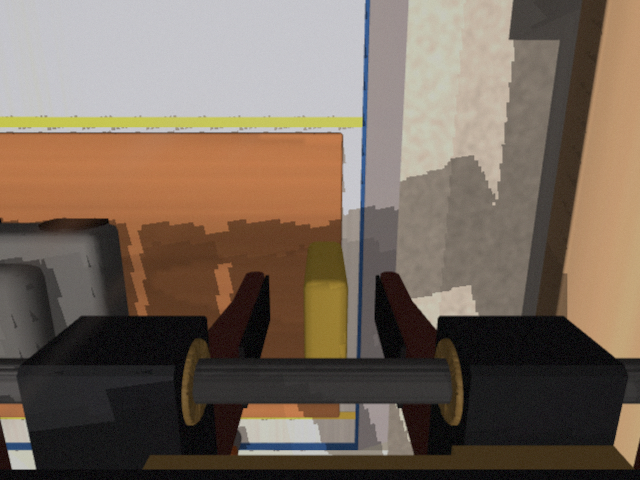

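Request:
{"name": "arm_command", "arguments": {"steps": [{"tx":-40,"ty":0,"tz":0,"wx":0,"wy":0,"wz":0,"claw":0},{"tx":-95,"ty":0,"tz":0,"wx":0,"wy":0,"wz":0,"claw":0},{"tx":-150,"ty":0,"tz":0,"wx":-10,"wy":0,"wz":0,"claw":0},{"tx":-150,"ty":0,"tz":20,"wx":-20,"wy":0,"wz":0,"claw":0},{"tx":-150,"ty":-20,"tz":40,"wx":-30,"wy":0,"wz":0,"claw":0.2}]}}

```text
time: 12.08
tcp_pos: [0.5956, 0.1788, 0.2824]
ee_rot: [2.02, 0.381, -2.015]
contact_force: [0.2, -0.4, -0.7]
grip_width: 0.577
```

```bash
cat >> h.py <<'E'
_a=np.radians(25);kn=-np.sin(_a)*fx+np.cos(_a)*np.array([0,0,1]);ku=np.cos(_a)*fx+np.sin(_a)*np.array([0,0,1])
KG=FO-.0763*ku+.0001*fy+.1655*kn
def kR(ang=0): # tool x=-kn, tool y=fy, turned by ang deg about tool x
    x=-kn;return np.c_[x,fy,np.cross(x,fy)]@R.from_rotvec([np.radians(ang),0,0]).as_matrix()
E
python3 - <<'E'
from h import *
s=state();print(s['time'],s['q'].round(2),s['contact_force']);print(KG,toolT(s).round(3))
print(delta(s,KG+.11*kn,kR()))
Rc=R.from_matrix(toolT(s)[:3,:3]);Rt=R.from_matrix(kR())
f=grab_frame('wrist');save('w12.png',f['image'])
E
```

```text
12.075 [ 0.18  0.36  1.41 -0.    1.38  1.38] [ 0.16444304 -0.35365801 -0.72172524]
[0.504776   0.24099712 0.11774817] [[ 0.002  0.364 -0.931  0.596]
 [ 0.    -0.931 -0.364  0.179]
 [-1.     0.001 -0.002  0.282]
 [ 0.     0.     0.     1.   ]]
(array([  64.7, -114.5,  102.2]), array([-146.73,   -8.78,   32.37]))
```

View pics/w12.png

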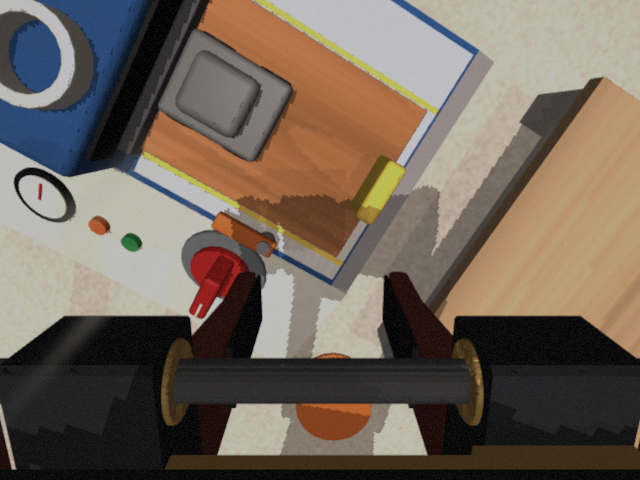

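Request:
{"name": "arm_command", "arguments": {"steps": [{"tx":0,"ty":-30,"tz":20,"wx":-10,"wy":-0.6,"wz":2.2,"claw":0.2},{"tx":0,"ty":-60,"tz":50,"wx":-20,"wy":-1.2,"wz":4.4,"claw":0.2},{"tx":0,"ty":-90,"tz":80,"wx":-30,"wy":-1.8,"wz":6.6,"claw":0.2},{"tx":5,"ty":-115,"tz":102,"wx":-40,"wy":-2.4,"wz":8.8,"claw":0.2},{"tx":10,"ty":-115,"tz":102,"wx":-50,"wy":-3,"wz":11,"claw":0.2}]}}

```text
time: 12.75
tcp_pos: [0.4568, 0.2507, 0.2712]
ee_rot: [1.378, 0.84, -1.405]
contact_force: [0.6, -0.2, -0.6]
grip_width: 0.601
```

```bash
python3 - <<'E'
from h import *
s=state();print(s['time'],s['q'].round(2),s['contact_force']);print(toolT(s).round(3))
print(delta(s,KG+.11*kn,kR()))
E
```

```text
12.75 [ 0.5   0.22  1.64 -0.2   1.27  0.88] [ 0.62628799 -0.19581174 -0.5772727 ]
[[ 0.099  0.942 -0.32   0.457]
 [-0.164 -0.302 -0.939  0.251]
 [-0.981  0.146  0.125  0.271]
 [ 0.     0.     0.     1.   ]]
(array([53.4, -5.2, -5. ]), array([-96.52,  -5.88,  21.47]))
```

Request:
{"name": "arm_command", "arguments": {"steps": [{"tx":0,"ty":0,"tz":0,"wx":-10,"wy":-0.6,"wz":2.2,"claw":0.2},{"tx":0,"ty":-2,"tz":-2,"wx":-20,"wy":-1.2,"wz":4.4,"claw":0.2},{"tx":5,"ty":-5,"tz":-5,"wx":-30,"wy":-1.8,"wz":6.6,"claw":0.2},{"tx":10,"ty":-5,"tz":-5,"wx":-40,"wy":-2.4,"wz":8.8,"claw":0.2},{"tx":15,"ty":-5,"tz":-5,"wx":-50,"wy":-3,"wz":11,"claw":0.2}]}}

```text
time: 13.38
tcp_pos: [0.4573, 0.2538, 0.255]
ee_rot: [0.714, 1.074, -0.757]
contact_force: [-0.5, -0.2, 0.4]
grip_width: 0.601
```

```bash
python3 - <<'E'
from h import *
s=state();print(s['time'],s['q'].round(2),s['contact_force']);print(toolT(s).round(3))
print(delta(s,KG+.11*kn,kR()))
E
```

```text
13.375 [ 0.6   0.19  1.77 -0.37  1.07  0.19] [-0.45946964 -0.2123983   0.38062398]
[[ 0.286  0.822  0.493  0.457]
 [-0.188  0.552 -0.812  0.254]
 [-0.94   0.14   0.313  0.255]
 [ 0.     0.     0.     1.   ]]
(array([36.8, -7.1, -6.4]), array([-46.63,  -2.9 ,  10.41]))
```

Request:
{"name": "arm_command", "arguments": {"steps": [{"tx":0,"ty":0,"tz":0,"wx":-10,"wy":-0.6,"wz":2.2,"claw":0.2},{"tx":5,"ty":-2,"tz":-2,"wx":-20,"wy":-1.2,"wz":4.4,"claw":0.2},{"tx":15,"ty":-5,"tz":-5,"wx":-30,"wy":-1.8,"wz":6.6,"claw":0.2},{"tx":25,"ty":-7,"tz":-6,"wx":-40,"wy":-2.4,"wz":8.8,"claw":0.2},{"tx":36,"ty":-7,"tz":-6,"wx":-46,"wy":-2.9,"wz":10.3,"claw":0.2}]}}

```text
time: 14.0
tcp_pos: [0.4585, 0.2477, 0.2182]
ee_rot: [0.097, 1.131, -0.147]
contact_force: [0.5, -0.3, 0.0]
grip_width: 0.598
```

Request:
{"name": "arm_command", "arguments": {"steps": [{"tx":0,"ty":0,"tz":0,"wx":0,"wy":0,"wz":0,"claw":0.2},{"tx":0,"ty":0,"tz":0,"wx":0,"wy":0,"wz":0,"claw":0.2}]}}

```text
time: 14.25
tcp_pos: [0.4593, 0.2481, 0.219]
ee_rot: [0.102, 1.131, -0.151]
contact_force: [1.1, 0.5, 0.4]
grip_width: 0.6
```

```bash
python3 - <<'E'
from h import *
s=state();print(s['time'],s['q'].round(2),s['contact_force']);print(toolT(s).round(3))
print(delta(s,KG+.05*kn,kR()),delta(s,KG+.002*-kn,kR()))
f=grab_frame('wrist');save('w13.png',f['image']);np.savez('w13.npz',im=f['image'],d=f['depth'],K=f['camera_matrix'],T=np.linalg.inv(toolT(s)@f['T_tool_cam']))
T=np.linalg.inv(toolT(s)@f['T_tool_cam']);p=T[:3,:3]@(KG+.007*kn)+T[:3,3];p=f['camera_matrix']@p;print('KG top px',p[:2]/p[2])
f=grab_frame('scene');save('s13.png',f['image'])
E
```

```text
14.25 [ 0.56  0.15  1.96 -0.43  0.73 -0.56] [1.06280297 0.53652421 0.4140825 ]
[[ 0.417  0.172  0.892  0.459]
 [-0.069  0.985 -0.158  0.248]
 [-0.906  0.005  0.423  0.219]
 [ 0.     0.     0.     1.   ]]
(array([61.2,  0.2, -1. ]), array([-1.08,  0.  ,  0.2 ])) (array([113.2,   0.4,  -1. ]), array([-1.08,  0.  ,  0.2 ]))
KG top px [323.42148567 239.87980686]
```

View pics/w13.png

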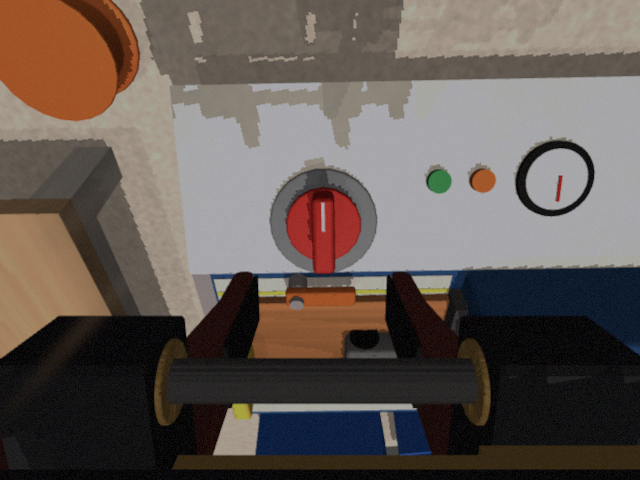

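View pics/s13.png

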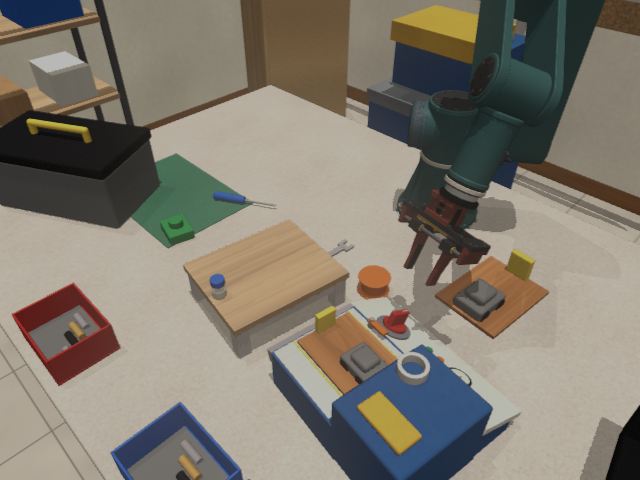

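Request:
{"name": "arm_command", "arguments": {"steps": [{"tx":30,"ty":0.2,"tz":-1,"wx":-1,"wy":0,"wz":0.2,"claw":0.2},{"tx":60,"ty":0.3,"tz":-1,"wx":-1,"wy":0,"wz":0.2,"claw":0.2},{"tx":90,"ty":0.3,"tz":-1,"wx":-1,"wy":0,"wz":0.2,"claw":0.2},{"tx":108,"ty":0.4,"tz":-1,"wx":-1,"wy":0,"wz":0.2,"claw":0},{"tx":112,"ty":0.4,"tz":-1,"wx":-1,"wy":0,"wz":0.2,"claw":0}]}}

```text
time: 14.98
tcp_pos: [0.5049, 0.2407, 0.1157]
ee_rot: [0.086, 1.133, -0.138]
contact_force: [-0.5, -0.6, -0.2]
grip_width: 0.502
```

```bash
python3 - <<'E'
from h import *
s=state();print(s['time'],s['q'].round(2),s['contact_force']);print(toolT(s).round(3))
print(delta(s,KG+.002*-kn,kR()))
f=grab_frame('wrist');save('w14.png',f['image'])
E
```

```text
14.975 [ 0.49  0.36  2.02 -0.59  0.48 -0.44] [-0.51622709 -0.55739196 -0.17429592]
[[ 0.416  0.154  0.896  0.505]
 [-0.066  0.988 -0.139  0.241]
 [-0.907 -0.001  0.421  0.116]
 [ 0.     0.     0.     1.   ]]
(array([0. , 0.3, 0.7]), array([ 0.05, -0.07,  0.06]))
```

View pics/w14.png

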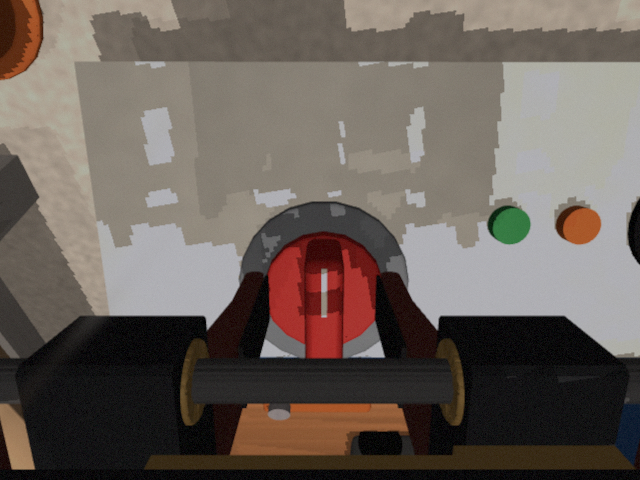

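Request:
{"name": "arm_command", "arguments": {"steps": [{"tx":0,"ty":0.3,"tz":0.6,"wx":0,"wy":0,"wz":0,"claw":-0.5},{"tx":0,"ty":0.3,"tz":0.6,"wx":0,"wy":0,"wz":0,"claw":-1},{"tx":0,"ty":0.3,"tz":0.6,"wx":0,"wy":0,"wz":0,"claw":-1},{"tx":0,"ty":0.3,"tz":0.6,"wx":0,"wy":0,"wz":0,"claw":-1},{"tx":0,"ty":0.3,"tz":0.6,"wx":0,"wy":0,"wz":0,"claw":-1}], "force": 25}}

```text
time: 15.65
tcp_pos: [0.5054, 0.2412, 0.1173]
ee_rot: [0.087, 1.132, -0.136]
contact_force: [-3.9, 1.9, 7.3]
grip_width: 0.16
```

Request:
{"name": "arm_command", "arguments": {"steps": [{"tx":0,"ty":0,"tz":0,"wx":0,"wy":0,"wz":0,"claw":-1},{"tx":0,"ty":0,"tz":0,"wx":0,"wy":0,"wz":0,"claw":-1}]}}

```text
time: 15.9
tcp_pos: [0.5054, 0.2412, 0.1173]
ee_rot: [0.087, 1.132, -0.136]
contact_force: [-4.3, 0.7, 6.2]
grip_width: 0.16
```

Request:
{"name": "arm_command", "arguments": {"steps": [{"tx":-1.5,"ty":0,"tz":0,"wx":0,"wy":0,"wz":0,"claw":-1},{"tx":-1.5,"ty":0,"tz":0,"wx":0,"wy":0,"wz":0,"claw":-1}]}}

```text
time: 16.15
tcp_pos: [0.5053, 0.2412, 0.1175]
ee_rot: [0.087, 1.133, -0.136]
contact_force: [8.4, 0.5, -11.7]
grip_width: 0.154
```

```bash
python3 - <<'E'
from h import *
s=state();print(s['time'],s['q'].round(2),s['contact_force'],s['moment']);print(delta(s,KG+.002*-kn,kR()))
E
```

```text
16.15 [ 0.49  0.36  2.01 -0.58  0.48 -0.45] [  8.41754869   0.49995171 -11.73684144] [ 0.37402355 -0.35860501  0.09555242]
(array([ 1.5, -0.3, -0.3]), array([ 0.08, -0.03, -0.02]))
```

Request:
{"name": "arm_command", "arguments": {"steps": [{"tx":0.9,"ty":0,"tz":0,"wx":5,"wy":0,"wz":0,"claw":-1},{"tx":0.9,"ty":0,"tz":0,"wx":12,"wy":0,"wz":0,"claw":-1},{"tx":0.9,"ty":0,"tz":0,"wx":20,"wy":0,"wz":0,"claw":-1},{"tx":0.9,"ty":0,"tz":0,"wx":28,"wy":0,"wz":0,"claw":-1},{"tx":0.9,"ty":0,"tz":0,"wx":34,"wy":0,"wz":0,"claw":-1}]}}

```text
time: 16.77
tcp_pos: [0.5052, 0.2409, 0.1173]
ee_rot: [0.616, 1.061, -0.472]
contact_force: [0.6, -0.3, -0.7]
grip_width: 0.158
```

```bash
python3 - <<'E'
from h import *
s=state();print(s['time'],s['q'].round(2),s['contact_force'],s['moment'],s['grip_width']*88);print(delta(s,KG+.002*-kn,kR()))
f=grab_frame('wrist');save('w15.png',f['image'])
E
```

```text
16.775 [ 0.49  0.36  2.01 -0.58  0.48  0.15] [ 0.60426384 -0.27021765 -0.71478632] [-0.05409982 -0.05466584  0.08546003] 13.87394608226899
(array([ 1.4, -0.1, -0.2]), array([-3.412e+01, -0.000e+00,  2.000e-02]))
```

View pics/w15.png

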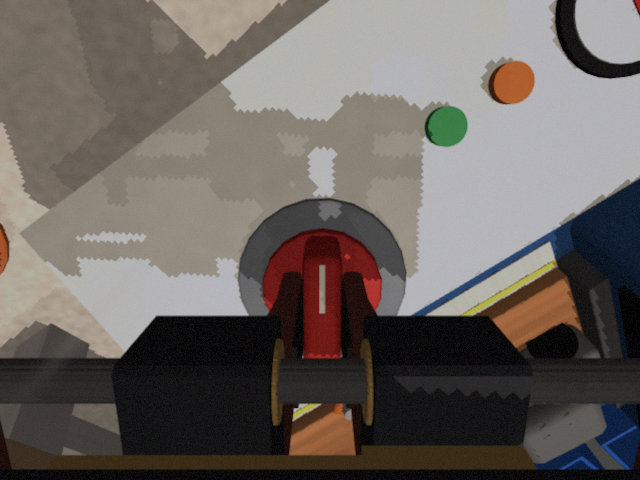

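Request:
{"name": "arm_command", "arguments": {"steps": [{"tx":0,"ty":0,"tz":0,"wx":6,"wy":0,"wz":0,"claw":-1},{"tx":0,"ty":0,"tz":0,"wx":13,"wy":0,"wz":0,"claw":-1},{"tx":0,"ty":0,"tz":0,"wx":21,"wy":0,"wz":0,"claw":-1},{"tx":0,"ty":0,"tz":0,"wx":28,"wy":0,"wz":0,"claw":-1},{"tx":0,"ty":0,"tz":0,"wx":34,"wy":0,"wz":0,"claw":-1}]}}

```text
time: 17.45
tcp_pos: [0.5049, 0.2407, 0.1172]
ee_rot: [1.135, 0.918, -0.797]
contact_force: [-0.1, -0.4, 1.2]
grip_width: 0.16
```

```bash
python3 - <<'E'
from h import *
s=state();print(s['time'],s['q'].round(2),s['contact_force'],s['moment'],s['grip_width']*88);print(delta(s,KG+.002*-kn,kR()))
f=grab_frame('scene');im=f['image'];save('s16.png',cv2.resize(im[260:460,260:460],None,fx=3.9,fy=3,interpolation=cv2.INTER_CUBIC))
E
```

```text
17.45 [ 0.49  0.36  2.01 -0.58  0.48  0.74] [-0.14608687 -0.4413354   1.19613552] [-0.08586416  0.03221946  0.01316095] 14.060768063036196
(array([ 1.4,  0.2, -0.2]), array([-6.802e+01, -1.000e-02,  6.000e-02]))
```

View pics/s16.png

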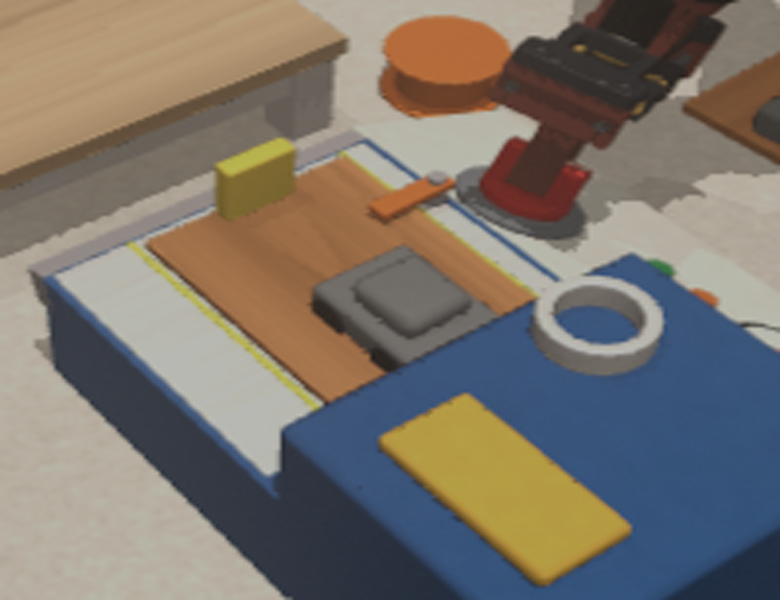

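Request:
{"name": "arm_command", "arguments": {"steps": [{"tx":0,"ty":0,"tz":0,"wx":0,"wy":0,"wz":0,"claw":-0.4},{"tx":0,"ty":0,"tz":0,"wx":0,"wy":0,"wz":0,"claw":-0.4},{"tx":0,"ty":0,"tz":0,"wx":0,"wy":0,"wz":0,"claw":-0.4}]}}

```text
time: 17.88
tcp_pos: [0.505, 0.2409, 0.1173]
ee_rot: [1.133, 0.919, -0.794]
contact_force: [-0.7, -0.2, -0.6]
grip_width: 0.3
```

Request:
{"name": "arm_command", "arguments": {"steps": [{"tx":-10,"ty":0,"tz":0,"wx":0,"wy":0,"wz":0,"claw":-0.4},{"tx":-30,"ty":0,"tz":0,"wx":0,"wy":0,"wz":0,"claw":-0.4},{"tx":-60,"ty":0,"tz":0,"wx":0,"wy":0,"wz":0,"claw":-0.4},{"tx":-100,"ty":0,"tz":0,"wx":0,"wy":0,"wz":0,"claw":-0.4},{"tx":-130,"ty":0,"tz":0,"wx":0,"wy":0,"wz":0,"claw":-0.4}]}}

```text
time: 18.5
tcp_pos: [0.4499, 0.2497, 0.2371]
ee_rot: [1.135, 0.919, -0.794]
contact_force: [1.6, -0.4, -0.3]
grip_width: 0.301
```

Request:
{"name": "arm_command", "arguments": {"steps": [{"tx":0,"ty":0,"tz":0,"wx":0,"wy":0,"wz":0,"claw":-0.4},{"tx":0,"ty":0,"tz":0,"wx":0,"wy":0,"wz":0,"claw":-0.4}]}}

```text
time: 18.75
tcp_pos: [0.4505, 0.2493, 0.2348]
ee_rot: [1.134, 0.919, -0.795]
contact_force: [0.2, -0.2, -0.6]
grip_width: 0.299
```

```bash
python3 - <<'E'
from h import *
s=state();print(s['time'],s['q'].round(2),s['contact_force'],s['grip_width']*88);print(toolT(s).round(3))
f=grab_frame('wrist');save('w17.png',f['image'])
f=grab_frame('scene');save('s17.png',f['image']);np.savez('s17.npz',im=f['image'],P=cloud(f))
f=grab_frame('top');im=f['image'];save('t17.png',cv2.resize(im[120:290,100:320],None,fx=3.6,fy=3.5));np.savez('t17.npz',im=im,P=cloud(f),K=f['camera_matrix'],T=w2c(f))
E
```

```text
18.75 [ 0.57  0.12  1.96 -0.41  0.77  0.59] [ 0.16984597 -0.17390901 -0.57871764] 26.33897041486554
[[ 0.417  0.888  0.194  0.45 ]
 [-0.065  0.243 -0.968  0.249]
 [-0.907  0.391  0.159  0.235]
 [ 0.     0.     0.     1.   ]]
```

View pics/w17.png

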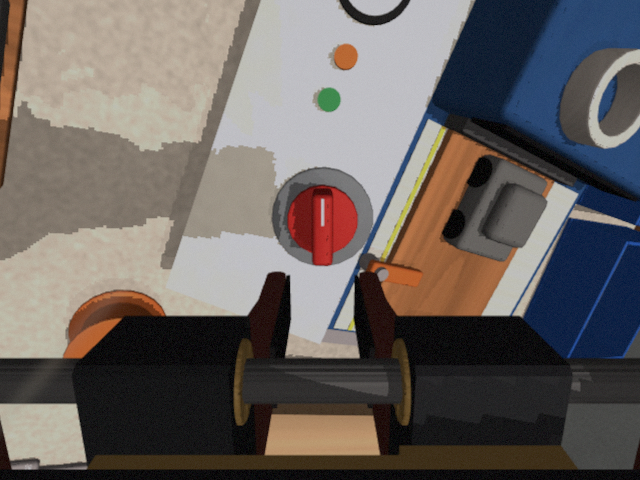

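View pics/s17.png

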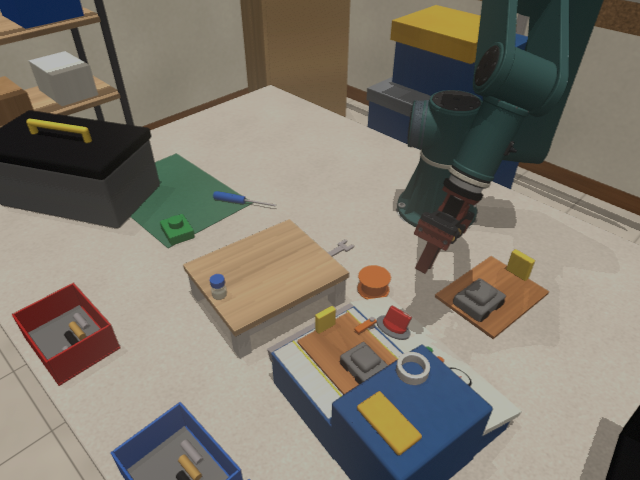

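View pics/t17.png

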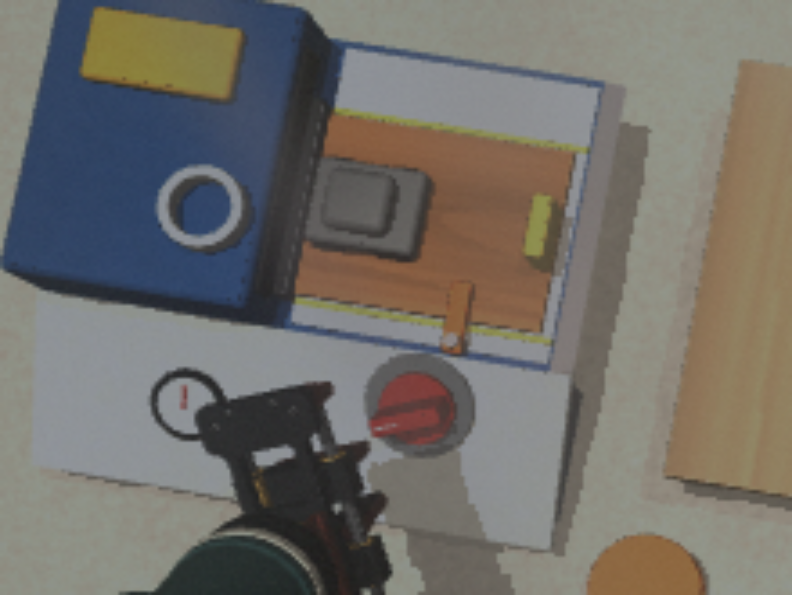

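```bash
python3 - <<'E'
from h import *
z=np.load('w2.npz')
f=grab_frame('wrist');Tc=f['T_tool_cam'];K=f['camera_matrix']
s=dict(tcp_pos=[.632,.1537,.1313],ee_rot=[-2.141,.165,2.141]);T=np.linalg.inv(toolT(s)@Tc)
im=cv2.imread('pics/w11.png');c=im[150:200,320:380].astype(int)
r=ray(K,T,[[342.5,140],[343.5,190]],.108);print('rear edge former',((r-FO)@fx).round(4),((r-FO)@fy).round(4))
# now: mean grip/edges from current wrist image/depth
s=state();T=toolT(s)@Tc;P=cloud(f,T);Q=P-FO;X,Y,Z=Q@fx,Q@fy,Q[...,2]
m=(abs(X)<.03)&(Y>.08)&(Y<.1)
hsv=cv2.cvtColor(f['image'],cv2.COLOR_RGB2HSV)
w=(abs(Z-.108)<.003)&(hsv[...,0]>5)&(hsv[...,0]<18)&(hsv[...,1]>100)
for x0 in(-.05,-.03,.045,.06):
    k=w&(abs(X-x0)<.004);print(x0,k.sum(),'max Y wood',np.nanpercentile(Y[k],99) if k.sum() else None)
k=w&(Y>.0)&(Y<.08);print('X range',np.nanpercentile(X[k],[.5,99.5]))
red=((hsv[...,0]<8)|(hsv[...,0]>172))&(hsv[...,1]>120)
N=Q@kn-.1285;k=red&(N>.039)&(N<.05);a=cv2.minAreaRect((np.c_[(Q@ku)[k],Y[k]]*1000).astype(np.float32));print('knob',a)
t=np.load('t17.npz');Pt=t['P']-FO;h=cv2.cvtColor(t['im'],cv2.COLOR_RGB2HSV)
for n,q in(('top0',np.load('top0.npz')),('t17',t)):
    print(n,[len(q['im'])])
E
```

```text
rear edge former [0.0632 0.0436] [-0.0737 -0.0743]
-0.05 1275 max Y wood 0.09399642873598521
-0.03 1104 max Y wood 0.09380816942039383
0.045 367 max Y wood 0.09457325285912907
0.06 488 max Y wood 0.09442484228238822
X range [-0.06548102  0.06345614]
knob ((-45.388206481933594, 50.90138244628906), (156.00596618652344, 44.57829284667969), 56.846561431884766)
top0 [480]
t17 [480]
```

```bash
python3 - <<'E'
from h import *
print(finish_job());print(state()['time'])
E
```

```text
the job is handed in; nothing more can be done
None
the job is handed in; nothing more can be done
```

I slid the smaller board (on the stand) across the gap onto the bed until I felt the end stop. I then turned the red knob clockwise about 68° so it clicked over, let go, backed the arm away and handed the job in. The clock read about 19 s at the last check.

**What the last checks showed:**
- **Board:** it stayed flat across the gap, with its nose about level just before the ramp. Push force rose to about 12 N at the stop. Its front edge measured 94.0–94.5 mm along the bed, against the stop face at 95 mm. Its sides were at about −65 and +63 to +66 mm, inside the ±69 mm lines.
- **Clamp and knob:** the orange clamp lies over the board's edge. The knob stayed turned after release, and the gripper ended well clear of everything.
- **Other objects:** the jar, spool, wrench, screwdriver, spare mould and collar looked unmoved in the last pictures.

**Checks that failed or disagreed:**
- My last numeric measurement of the knob angle picked up other reddish things and was useless. I judged the knob from the pictures and the tool's roll instead.
- The overhead camera placed the board's grip about 3–4 mm differently along y from the wrist camera, so I used the wrist camera's positions.
- While closing on the knob, the gripper touched down with about 8 N, and my correction briefly pulled about 14 N the other way. I eased it to near zero before turning.

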